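Stack a sectional valve in its assembly cradle and wedge it tight

TASK

Build up the hydraulic valve in the blue and steel assembly cradle, ready for its tie rods: stand the inlet section (red plug) against the fixed end stop, then the work section with the yellow plugs against the inlet section, then the black end cover against the work section, in that order, each upright, square to the cradle and backed up to its rear fence. Then drive the wooden wedge, thin end first, into the gap left between the end cover and the slanted stop, in from the open front towards the fence side and flat on the base, until the sections are clamped together without gaps and the wedge stays jammed. Leave the section with the green plugs, the tub and the tape roll where they are, and let go of everything.

Things in the scene. Friction and masses are not known exactly. Their poses are not given: they have to be found in the camera images.
- cradle: Fixed cradle. Origin on the bench, mm: base plate x -60..56, y -101..121, top z 12, with a tongue to x -91 at y -101..-19. End stop: 62 high plate, face at y 85. Rear fence: bar 16 high, face at x 34, y -20..85. Slanted stop: 42 high block with two screws (to 49), face y -55 at its front (x -19) to -44 at its rear (x 35). Open front is -x, to the robot; y is the stack line.
- inlet: Loose inlet section: light grey block, 60 deep (x) x 44 thick (y) x 62 high, 0.42 kg; on top a 28 mm red plug and an 18 mm brass one, 10 high. Origin: centre of its underside; flat mating faces look to +y and -y; may stand either way round. Stacked tight its centre is at cradle y 63; at cradle x 0 it is 4 mm off the fence. Slides on the base at 2 to 3 N.
- work: Loose work section: light grey block, 60 deep (x) x 38 thick (y) x 62 high, 0.38 kg; on top two yellow plugs, 20 mm wide, 9 high. Origin: centre of its underside; flat mating faces look to +y and -y; may stand either way round. Stacked tight its centre is at cradle y 22; at cradle x 0 it is 4 mm off the fence. Slides on the base at 2 to 3 N.
- endcover: Loose end cover: black block, 60 deep (x) x 30 thick (y) x 62 high, 0.32 kg; on top one blue plug, 18 mm wide, 8 high. Origin: centre of its underside; flat mating faces look to +y and -y; may stand either way round. Stacked tight its centre is at cradle y -12; at cradle x 0 it is 4 mm off the fence. Slides on the base at 2 to 3 N.
- wedge: Loose wooden wedge, flat, 42 high, 0.1 kg. Origin: underside of its square butt's centre (x -18..18, y -17..17, grip here across y). Tapers from x 18 to the thin end at x 118: +y side straight at y 17, -y side slopes from y -17 to 3. Jams with its axes along the cradle's, at cradle x -68, y -44, z 12 (5 mm deeper per mm of play), by two or three 20 N pushes on its butt; friction then holds it.
- spare: Bystander: work section of another valve, grey block 60 (x) x 38 (y) x 62 high with two green plugs on top. Origin: centre of its underside. Stays where it is.
- tub: Bystander: white grease tub with blue lid, 70 mm across, 59 high. Origin: centre of its underside. Stays where it is.
- tape: Bystander: lying roll of cream tape, 74 mm across, 24 high. Origin: centre of its underside. Stays where it is.
Not all that is in view belongs to the job. Leave any purple look-alike of the endcover alone.

How it is judged (in metres and radians):
On the way, in this order (a step that is already met when the one before it is completed fails the run):
1. the inlet section stands released in the cradle next to the end stop (x of inlet in the frame of cradle between -0.012 and 0.009 m and y of inlet in the frame of cradle between 0.051 and 0.0655 m and z of inlet in the frame of cradle between 0.009 and 0.015 m and angle between inlet's own z axis and vertical below 0.06 rad and angle between the x axis of inlet and the x axis of cradle, either way round below 0.12 rad and contact force between the fingers and inlet below 0.05 N), for 0.2 s.
2. then the work section stands released next to the inlet section (x of work in the frame of cradle between -0.012 and 0.009 m and y of work in the frame of cradle between 0.01 and 0.0245 m and z of work in the frame of cradle between 0.009 and 0.015 m and angle between work's own z axis and vertical below 0.06 rad and angle between the x axis of work and the x axis of cradle, either way round below 0.12 rad and contact force between the fingers and work below 0.05 N), for 0.2 s.
3. then the end cover stands released next to the work section (x of endcover in the frame of cradle between -0.012 and 0.009 m and y of endcover in the frame of cradle between -0.024 and -0.0095 m and z of endcover in the frame of cradle between 0.009 and 0.015 m and angle between endcover's own z axis and vertical below 0.06 rad and angle between the x axis of endcover and the x axis of cradle, either way round below 0.12 rad and contact force between the fingers and endcover below 0.05 N), for 0.2 s.
4. then the wedge is driven in beside the end cover (x of wedge in the frame of cradle between -0.082 and -0.04 m and y of wedge in the frame of cradle between -0.048 and -0.0405 m and z of wedge in the frame of cradle between 0.009 and 0.015 m and angle between wedge's own z axis and vertical below 0.06 rad and angle between the x axis of wedge and the x axis of cradle, either way round below 0.06 rad and contact force between wedge and endcover above 0.8 N), for 0.2 s.
At the end, for the whole second after the job is handed in: Inlet, work section and end cover tight against the end stop in that order (within 2, 3, 4 mm), upright, square to 3 deg, within 12 mm of the fence; wedge flat and square, 14 mm short to 28 mm beyond its nominal place, still pressing on the cover with over 0.8 N; all released and at rest (all of step 4 and x of inlet in the frame of cradle between -0.008 and 0.0075 m and y of inlet in the frame of cradle between 0.061 and 0.0655 m and z of inlet in the frame of cradle between 0.009 and 0.015 m and angle between each of inlet, work, endcover's own z axis and vertical below 0.06 rad and angle between the x axis of each of inlet, work, endcover and the x axis of cradle, either way round below 0.06 rad and x of work in the frame of cradle between -0.008 and 0.0075 m and y of work in the frame of cradle between 0.019 and 0.0245 m and z of work in the frame of cradle between 0.009 and 0.015 m and x of endcover in the frame of cradle between -0.008 and 0.0075 m and y of endcover in the frame of cradle between -0.016 and -0.0095 m and z of endcover in the frame of cradle between 0.009 and 0.015 m and linear speed of each of inlet, work, endcover, wedge below 0.01 m/s); the robot touches nothing.
It fails at once if the green-plugged section, the tub or the tape roll is moved by more than 25 mm (distance of any of spare, tub, tape from where it was at the start of the episode above 0.025 m).
It also fails if it takes over 118 s, if anything falls off the work surface, if the arm or the gripper's body presses on something with over 40 N, if the wrist force passes 120 N, or if a joint passes its speed limit or range.

ROBOT

A 6-joint arm with a two-finger parallel gripper is mounted at the origin on the work surface. World frame = base frame: x ahead of the robot, y to its left, z up, the work surface at z = 0. Lengths are in m, angles in degrees, forces in N, time in s.
With the tool pointing down it reaches from about 0.3 to 0.75 m from the base axis. Payload 8.5 kg.
Tool frame: the origin (TCP) lies midway between the tips of the shut fingers; the grasp point (between the pads) lies 19 mm behind it (env.pinch_z is the z of the grasp point in the tool frame, in m); z points along the fingers, y is the line along which they close (so a half turn about z gives the same grasp; the last joint's range is limited). The gripper opens to 85 mm and grips with 20 to 120 N. Pads are 22 mm wide; open, the fingers measure 114 mm over their backs; the gripper's body (76 mm by 85 mm) begins 54 mm behind the grasp point. The pads swing forward as they close: fully open they stand 13 mm farther back than shut.
Start: joints at [-12.336, 21.807, 74.336, -0, 83.858, -12.336], TCP at [0.55, 0, 0.21] pointing down, gripper open.
Joint ranges: [-178.18, 178.18], [-50.72, 133.34], [12.68, 142.11], [-81.47, 261.47], [9.98, 163.14], [-165.26, 165.26]. Speed limits (degrees/s): [136.94, 136.94, 180, 180, 180, 180].

INTERFACE

Orientations are given as a 3x3 rotation matrix whose columns are the frame's x, y, z axes.
In Python, from rig import env gives the robot as it stands.
- The arm moves only by the tool arm_command, never from a script. Its argument "deltas" is a list of rows, each an object of numbers: "rx", "ry", "rz": the turn, a rotation vector about the tool's x, y, z in rad; "dx", "dy", "dz": the shift along the tool's x, y, z in m; "fingers": the finger opening in m, from 0 to 0.0854. In form: [{"rx": .., "ry": .., "rz": .., "dx": .., "dy": .., "dz": .., "fingers": ..}, ...]. A call has 1 to 12 rows; each row shifts and turns the commanded pose from where the row before left it, along the tool's axes as they then stand; what a row does not reach is not made up. A row lasts 1/10 s, in which the tool goes at most 50 mm and 8.59 degrees, less where a joint would pass 70% of its speed; a pose out of reach is approached as far as the arm can. A call is refused whole if a number of a shift passes 0.05 or a number of a turn 0.15, either way. A call with a gripper value outside its range is refused whole. The fingers move at their own pace and stop on an object; "squeeze" is the grip in N (left out, the last holds). Time passes only in rows, so rows that do not move let the fingers close. It gives the time, the measured TCP pose, the force, the opening and the grip force at its end, in the units of the state.
- env.observe(): the state, without advancing time (a new reading comes with each control period).
- env.get_image(name): name is "scene" or "side" or "wrist"; returns a dict with "color" (384x512x3 uint8, blue, green, red), "camera_matrix" (3x3 intrinsics, pixels), "eye" and "orientation" of the camera in the world. Camera axes: x right, y up, looking along -z (the intrinsics and any distortion apply to the point x, -y, -z); pixel columns grow to the right and rows downward; lengths in m; the calibration is good to about 2 mm. A picture is of the moment at which its call begins. There is no depth.
- env.close_job(): hands the job in; it is judged then, once.
Trained networks look in a picture, given as the dict that the camera call returned (one of the last four; its "shot" number tells which), for a name from the list of things; names that differ only in an ending like _2 or _b are one class to them, and where a whole thing is asked for, a point or a joint stands for the part that bears it (a point fixed in the world has none). Each returns a list of dicts, best first, with "p" (0 to 1); they miss things now and then, are a little off and sometimes report something else, mostly with a low value. They report only what shows in the picture. A call takes as long as a camera call. They do not tell look-alikes from the thing itself.
- env.look_for(query, picture): "box" ([left, top, right, bottom] in pixels, round what is visible of it).
- env.tip_of(query, picture): "location" ([column, row] in pixels: a listed point, or the origin of a listed thing).
The state is a dict: "time_s": time; "q": joint angles; "qvel": joint speeds; "joint_efforts": joint torques, N m; "position": TCP position; "tool_rot": TCP orientation; "ft_force": force on the tool from outside, world axes, zero at the start; "wrist_torque": the same for the moment, N m; "grip_width": finger opening in m; "gripper_force": force on a finger pad.
Only numpy, scipy, OpenCV 4.12 (cv2) and the standard library are available. Lean on these libraries where they do the work, as an engineer would, in place of code of your own. Each camera call takes 0.05 s, during which the arm holds its last target. There are 200 camera calls.

## Working session

There is one attempt and no reset: what is moved stays moved. The work goes in short steps, Python scripts to look and compute and a tool call to move; the robot and the scene stay as the last step left them, time stands still between calls to the robot, and variables do not carry over. Pictures are saved under pics/ and viewed, at most 14 in all, crops included, and the job is handed in when it is done.

Besides the shell and the picture viewer there is one more tool, called after "Call:" as name(argument=value, ...), one argument or row to a line, values as JSON. arm_command: Moves the arm, as the interface text tells. Its arguments: {"type":"object","properties":{"deltas":{"type":"array"},"squeeze":{"type":"number"}},"required":["deltas"]}

```bash
mkdir -p pics; ls; cat > h.py <<'E'
import numpy as np, cv2
from rig import env
def proj(P,im):
    R=np.array(im["orientation"]);c=(np.atleast_2d(P)-np.array(im["eye"]))@R
    K=np.array(im["camera_matrix"]);n=np.c_[c[:,0]/-c[:,2],-c[:,1]/-c[:,2],np.ones(len(c))]
    return (n@K.T)[:,:2]
def back(px,im,z):
    K=np.array(im["camera_matrix"]);R=np.array(im["orientation"]);e=np.array(im["eye"])
    n=np.linalg.inv(K)@[px[0],px[1],1];d=R@np.array([n[0],-n[1],-1.]);
    return e+d*(z-e[2])/d[2]
E
python3 - <<'E'
from h import *
for n in ["scene","side","wrist"]:
    im=env.get_image(n);cv2.imwrite(f"pics/{n}0.png",im["color"])
    print(n,np.round(im["eye"],3),[k for k in im],np.round(im["camera_matrix"],1).tolist())
    for t in ["cradle","inlet","work","endcover","wedge","spare","tub","tape"]:
        L=env.look_for(t,im);T=env.tip_of(t,im)
        print(t,[(np.round(a["box"]).astype(int).tolist(),round(a["p"],2)) for a in L[:3]],[(np.round(a["location"]).tolist(),round(a["p"],2),np.round(back(a["location"],im,0)[:2],3).tolist()) for a in T[:3]])
print(env.observe())
E
```

```text
pics
scene [ 1.518 -0.117  0.933] ['color', 'camera_matrix', 'eye', 'orientation', 'shot'] [[456.1, 0.0, 261.7], [0.0, 456.1, 194.6], [0.0, 0.0, 1.0]]
cradle [([215, 197, 291, 241], 0.55)] [([248.0, 228.0], 0.68, [0.624, -0.033])]
inlet [([111, 180, 132, 207], 0.69)] [([122.0, 204.0], 0.68, [0.478, -0.397])]
work [([140, 196, 166, 225], 0.88)] [([153.0, 218.0], 0.92, [0.548, -0.301]), ([356.0, 203.0], 0.36, [0.559, 0.3])]
endcover [([293, 158, 313, 183], 0.75), ([320, 157, 340, 181], 0.68), ([157, 170, 181, 197], 0.66)] [([331.0, 178.0], 0.85, [0.434, 0.254])]
wedge [([255, 154, 272, 189], 0.96)] [([264.0, 185.0], 0.7, [0.441, 0.036])]
spare [([157, 168, 180, 198], 0.71), ([345, 187, 367, 210], 0.45)] [([170.0, 189.0], 0.75, [0.425, -0.256])]
tub [([370, 160, 393, 185], 0.96), ([213, 198, 290, 241], 0.2)] [([380.0, 181.0], 0.9, [0.468, 0.405])]
tape [([345, 186, 368, 212], 0.57)] [([356.0, 203.0], 0.94, [0.558, 0.301]), ([156.0, 220.0], 0.64, [0.556, -0.294])]
side [ 0.17  -0.586  0.869] ['color', 'camera_matrix', 'eye', 'orientation', 'shot'] [[374.6, 0.0, 255.5], [0.0, 374.6, 193.0
[... 1441 characters left out ...]
 -1.23358751e+01]), 'qvel': array([ 0.00830163, -0.09497492, -0.04980407,  0.02599137,  0.08875625,
        0.01032126]), 'joint_efforts': array([ 8.60869068e-05, -4.48324835e+01, -2.31463569e+01, -1.71405595e-04,
        5.48366042e-04,  1.88062856e-06]), 'position': array([5.49988604e-01, 7.00213557e-06, 2.09805320e-01]), 'tool_rot': array([[-2.65234636e-05,  1.00000000e+00, -6.51105708e-06],
       [ 9.99999999e-01,  2.65233406e-05, -1.88883454e-05],
       [-1.88881727e-05, -6.51155806e-06, -1.00000000e+00]]), 'ft_force': array([ 0.12469148,  0.37901452, -0.66573621]), 'wrist_torque': array([-0.00517658,  0.03259617,  0.08717628]), 'gripper_force': 0.0, 'grip_width': 0.08549478287989244}
```

View montage.

```bash
python3 - <<'E'
import cv2,numpy as np
s=cv2.imread("pics/scene0.png");d=cv2.imread("pics/side0.png");w=cv2.imread("pics/wrist0.png")
a=cv2.resize(s[140:250,90:410],(800,275),interpolation=cv2.INTER_CUBIC)
b=cv2.resize(d[110:350,150:350],(270,324),interpolation=cv2.INTER_CUBIC)
c=cv2.resize(w,(432,324));p=np.zeros((324,98,3),np.uint8)
cv2.imwrite("pics/m0.png",np.vstack([a,np.hstack([b,c,p])]))
E
```

```text
(no output)
```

View pics/m0.png

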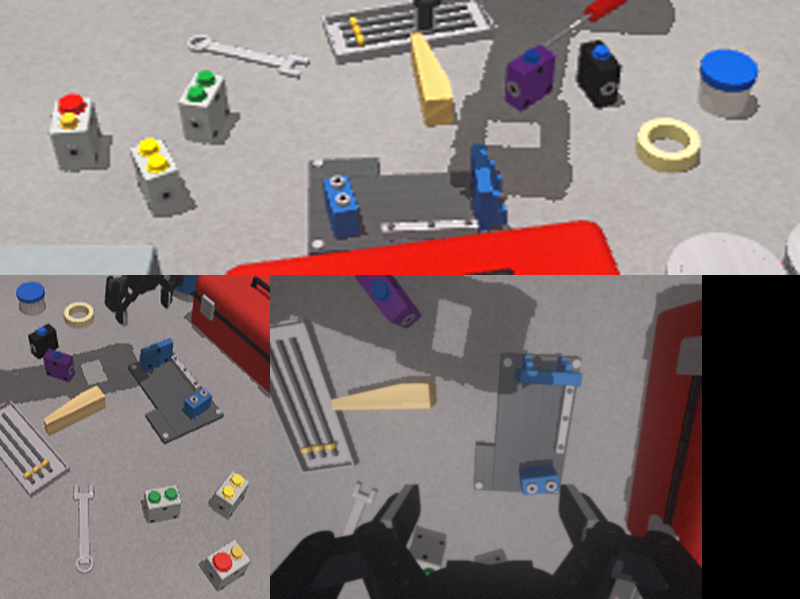

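View pics/wrist0.png

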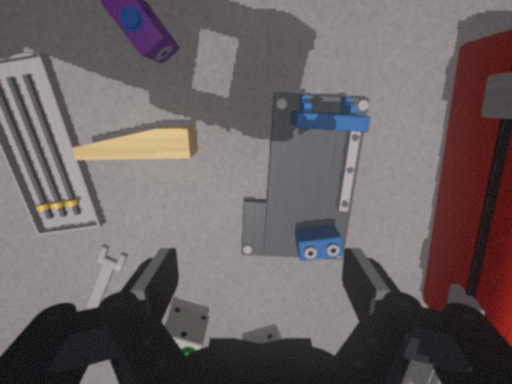

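Candidates for the inlet: the red-plug block at scene (121,193), the yellow-plug one (153,210) and the green-plug one (169,183). I choose (121,193). For the end cover there is the black block at scene (330,168) and the purple look-alike at (303,170). I choose the black one. The wedge's butt is at wrist (190,143), and its thin end points towards the robot. The cradle is at wrist (310,180). The close crop below checks this.

```bash
python3 - <<'E'
import cv2,numpy as np
s=cv2.imread("pics/scene0.png");w=cv2.imread("pics/wrist0.png");d=cv2.imread("pics/side0.png")
a=cv2.resize(w[85:265,235:380],None,fx=3.3,fy=3.3,interpolation=cv2.INTER_CUBIC)[:594]
b=cv2.resize(s[175:225,105:180],(300,200),interpolation=cv2.INTER_CUBIC)
c=cv2.resize(s[150:200,285:360],(300,200),interpolation=cv2.INTER_CUBIC)
e=cv2.resize(d[305:345,290:350],(300,194),interpolation=cv2.INTER_CUBIC)
cv2.imwrite("pics/m1.png",np.hstack([a,np.vstack([b,c,e])]))
E
```

```text
(no output)
```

View pics/m1.png

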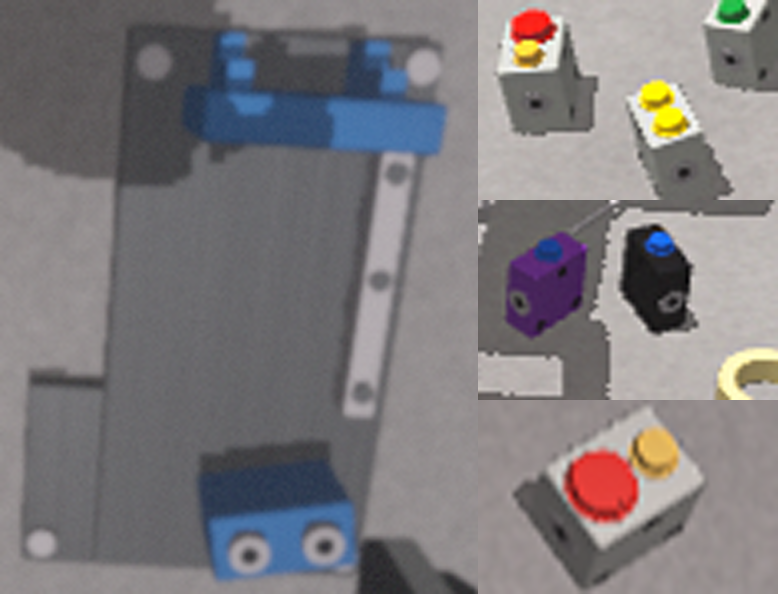

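The crop confirms the choices: the red and brass plugs sit on the left-hand block, and the black cover is to the right of the purple one. Next I solve the cradle pose and the inlet's rough yaw from the corner pixels.

```bash
python3 - <<'E'
from h import *
from scipy.optimize import least_squares
im=env.get_image("wrist")
P=np.array([[-60,121,12],[56,121,12],[-91,-101,12],[-60,-101,12],[34,-20,28],[34,85,28]])/1e3
px=np.array([[127,26],[441,38],[22,557],[95,560],[345,412],[378,155]])/3.3+[235,85]
def T(p):
    c,s=np.cos(p[2]),np.sin(p[2]);return np.c_[P[:,0]*c-P[:,1]*s+p[0],P[:,0]*s+P[:,1]*c+p[1],P[:,2]]
r=least_squares(lambda p:(proj(T(p),im)-px).ravel(),[.62,-.03,0],loss='soft_l1')
print("cradle",r.x,np.degrees(r.x[2]));print(np.round(proj(T(r.x),im)-px,1).tolist())
sd=env.get_image("side")
for q in [[299.4,322.9],[325.4,306.4],[335.4,321.5],[312.4,335]]: print(np.round(back(q,sd,.062),4))
for q in [[188,128],[190,159],[74,148],[75,160]]: print("wedge",np.round(back(q,im,.042),4))
E
```

```text
cradle [ 0.61988    -0.03150622 -0.04500697] -2.5787092330800703
[[-1.0, -1.0], [0.7, 0.0], [-0.0, 2.1], [-0.4, 2.0], [-0.4, 0.8], [1.3, -4.4]]
[ 0.4229 -0.3821  0.062 ]
[ 0.4949 -0.3826  0.062 ]
[ 0.4919 -0.4212  0.062 ]
[ 0.431  -0.4179  0.062 ]
wedge [0.4689 0.0524 0.042 ]
wedge [0.4685 0.0169 0.042 ]
wedge [0.3351 0.0297 0.042 ]
wedge [0.3334 0.0156 0.042 ]
```

Call:
arm_command(
  deltas=[
    {"dx": -0.05},
    {"dx": -0.05},
    {"dx": -0.05},
    {"dx": -0.05},
    {"dx": -0.05},
    {"dx": -0.05},
    {"dx": -0.05},
    {"dx": -0.05},
    {"dx": -0.02,"dy": -0.04},
    {"dy": -0.03},
    {},
    {},
  ],
)

```text
invalid input
```

Call:
arm_command(
  deltas=[
    {"rx": 0,"ry": 0,"rz": 0,"dx": -0.05,"dy": 0,"dz": 0,"fingers": 0.085},
    {"rx": 0,"ry": 0,"rz": 0,"dx": -0.05,"dy": 0,"dz": 0,"fingers": 0.085},
    {"rx": 0,"ry": 0,"rz": 0,"dx": -0.05,"dy": 0,"dz": 0,"fingers": 0.085},
    {"rx": 0,"ry": 0,"rz": 0,"dx": -0.05,"dy": -0.02,"dz": 0,"fingers": 0.085},
    {"rx": 0,"ry": 0,"rz": 0,"dx": -0.05,"dy": -0.02,"dz": 0,"fingers": 0.085},
    {"rx": 0,"ry": 0,"rz": 0,"dx": -0.05,"dy": -0.02,"dz": 0,"fingers": 0.085},
    {"rx": 0,"ry": 0,"rz": 0,"dx": -0.05,"dy": -0.02,"dz": 0,"fingers": 0.085},
    {"rx": 0,"ry": 0,"rz": 0,"dx": -0.05,"dy": 0,"dz": 0,"fingers": 0.085},
    {"rx": 0,"ry": 0,"rz": 0,"dx": -0.05,"dy": 0,"dz": 0,"fingers": 0.085},
    {"rx": 0,"ry": 0,"rz": 0,"dx": 0,"dy": 0,"dz": 0,"fingers": 0.085},
    {"rx": 0,"ry": 0,"rz": 0,"dx": 0,"dy": 0,"dz": 0,"fingers": 0.085},
  ],
)

```text
time_s: 3.75
position: [0.4753, -0.4364, 0.209]
tool_rot: [[0.002, 1.0, -0.001], [1.0, -0.002, 0.001], [0.001, -0.001, -1.0]]
ft_force: [-0.1, 0.7, 0.6]
grip_width: 0.0852
gripper_force: 0.0
```

```bash
python3 - <<'E'
from h import *
im=env.get_image("wrist");cv2.imwrite("pics/w1.png",im["color"])
np.savez("pics/w1.npz",**{k:im[k] for k in("camera_matrix","eye","orientation")})
cv2.imwrite("pics/w1c.png",cv2.resize(im["color"][130:330,140:400],None,fx=3,fy=3,interpolation=cv2.INTER_CUBIC))
print(im["eye"])
E
```

```text
[ 0.47620511 -0.35740363  0.37190914]
```

View pics/w1c.png

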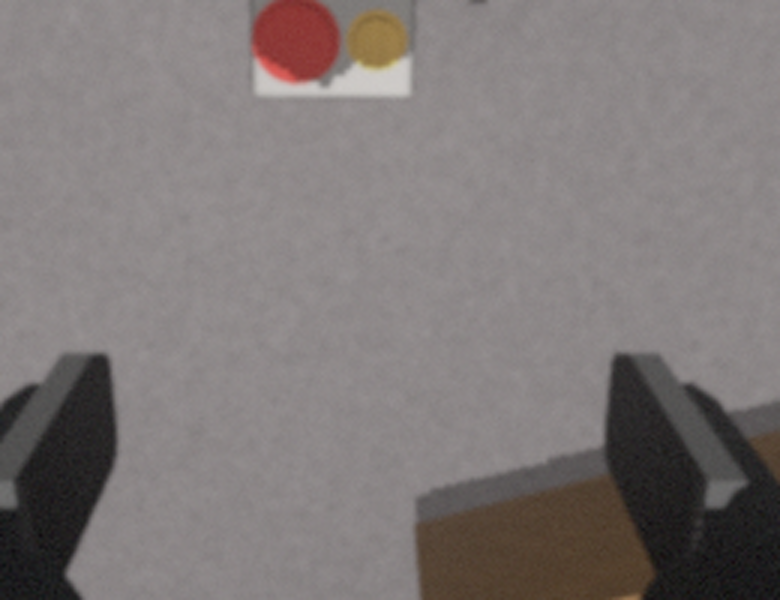

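```bash
python3 - <<'E'
from h import *
im=np.load("pics/w1.npz")
f=lambda x,y:(x/3+140,y/3+130)
for q,z in [((255,97),.062),((411,96),.062),((296,38),.072),((377,39),.072),((415,520),0.03)]: print(np.round(back(f(*q),im,z),4))
print(np.round(im["orientation"],3))
w=cv2.imread("pics/w1.png");cv2.imwrite("pics/w1d.png",cv2.resize(w[60:190,160:340],None,fx=4,fy=4,interpolation=cv2.INTER_CUBIC))
E
```

```text
[ 0.4372 -0.4191  0.062 ]
[ 0.4945 -0.4187  0.062 ]
[ 0.4536 -0.3963  0.072 ]
[ 0.4818 -0.3966  0.072 ]
[ 0.5019 -0.6304  0.03  ]
[[ 1.     0.     0.002]
 [-0.001  0.952  0.306]
 [-0.002 -0.306  0.952]]
```

View pics/w1d.png

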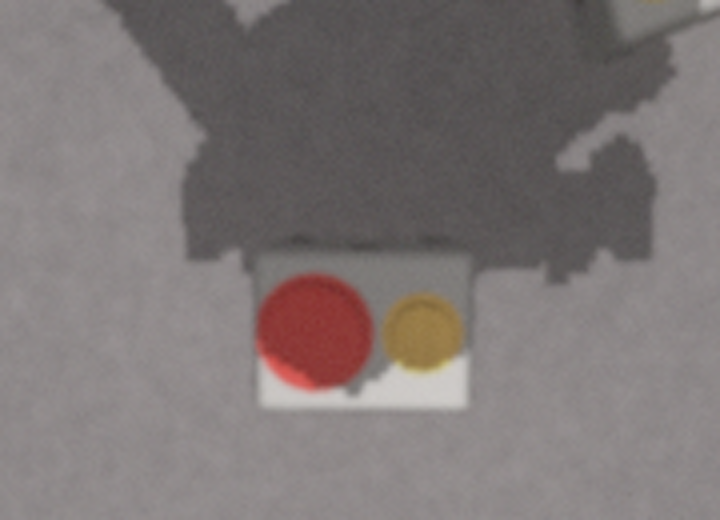

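The crop shows the inlet's top face with corners (258,250), (471,252), (468,408) and (258,408), square to the world axes. Its centre is about (0.466, -0.397) at yaw 0. Now the grasp.

Call:
arm_command(
  deltas=[
    {"rx": 0,"ry": 0,"rz": 0,"dx": 0.02,"dy": -0.009,"dz": 0,"fingers": 0.085},
    {"rx": 0,"ry": 0,"rz": 0,"dx": 0.019,"dy": 0,"dz": 0,"fingers": 0.085},
    {"rx": 0,"ry": 0,"rz": 0,"dx": 0,"dy": 0,"dz": 0.03,"fingers": 0.085},
    {"rx": 0,"ry": 0,"rz": 0,"dx": 0,"dy": 0,"dz": 0.03,"fingers": 0.085},
    {"rx": 0,"ry": 0,"rz": 0,"dx": 0,"dy": 0,"dz": 0.03,"fingers": 0.085},
    {"rx": 0,"ry": 0,"rz": 0,"dx": 0,"dy": 0,"dz": 0.03,"fingers": 0.085},
    {"rx": 0,"ry": 0,"rz": 0,"dx": 0,"dy": 0,"dz": 0.03,"fingers": 0.085},
    {"rx": 0,"ry": 0,"rz": 0,"dx": 0,"dy": 0,"dz": 0.02,"fingers": 0.085},
    {"rx": 0,"ry": 0,"rz": 0,"dx": 0,"dy": 0,"dz": 0.014,"fingers": 0.085},
    {"rx": 0,"ry": 0,"rz": 0,"dx": 0,"dy": 0,"dz": 0,"fingers": 0.085},
  ],
)

```text
time_s: 4.8
position: [0.4665, -0.3945, 0.0246]
tool_rot: [[-0.002, 1.0, -0.002], [1.0, 0.002, 0.003], [0.003, -0.002, -1.0]]
ft_force: [0.3, 1.0, 1.0]
grip_width: 0.0849
gripper_force: 0.0
```

Call:
arm_command(
  deltas=[
    {"rx": 0,"ry": 0,"rz": 0,"dx": 0,"dy": 0,"dz": 0,"fingers": 0.05},
    {"rx": 0,"ry": 0,"rz": 0,"dx": 0,"dy": 0,"dz": 0,"fingers": 0.05},
    {"rx": 0,"ry": 0,"rz": 0,"dx": 0,"dy": 0,"dz": 0,"fingers": 0.05},
    {"rx": 0,"ry": 0,"rz": 0,"dx": 0,"dy": 0,"dz": 0,"fingers": 0.05},
    {"rx": 0,"ry": 0,"rz": 0,"dx": 0,"dy": 0,"dz": 0,"fingers": 0.05},
    {"rx": 0,"ry": 0,"rz": 0,"dx": 0,"dy": 0,"dz": 0,"fingers": 0.05},
    {"rx": 0,"ry": 0,"rz": 0,"dx": 0,"dy": 0,"dz": 0,"fingers": 0.05},
    {"rx": 0,"ry": 0,"rz": 0,"dx": 0,"dy": 0,"dz": 0,"fingers": 0.05},
  ],
  squeeze=50,
)

```text
time_s: 5.6
position: [0.4672, -0.3968, 0.0277]
tool_rot: [[-0.0, 1.0, 0.001], [1.0, 0.0, -0.002], [-0.002, 0.001, -1.0]]
ft_force: [-1.1, 1.9, 6.0]
grip_width: 0.0582
gripper_force: 54.3
```

Call:
arm_command(
  deltas=[
    {"rx": 0,"ry": 0,"rz": 0,"dx": 0,"dy": 0,"dz": -0.03,"fingers": 0.05},
    {"rx": 0,"ry": 0,"rz": 0,"dx": 0,"dy": 0,"dz": -0.04,"fingers": 0.05},
    {"rx": 0,"ry": 0,"rz": 0,"dx": 0,"dy": 0,"dz": -0.04,"fingers": 0.05},
    {"rx": 0,"ry": 0,"rz": 0,"dx": 0.03,"dy": 0.01,"dz": -0.035,"fingers": 0.05},
    {"rx": 0,"ry": 0,"rz": 0,"dx": 0.035,"dy": 0.015,"dz": -0.02,"fingers": 0.05},
    {"rx": 0,"ry": 0,"rz": 0,"dx": 0.035,"dy": 0.015,"dz": 0,"fingers": 0.05},
    {"rx": 0,"ry": 0,"rz": 0,"dx": 0.035,"dy": 0.015,"dz": 0,"fingers": 0.05},
    {"rx": 0,"ry": 0,"rz": 0,"dx": 0.035,"dy": 0.015,"dz": 0,"fingers": 0.05},
    {"rx": 0,"ry": 0,"rz": 0,"dx": 0.035,"dy": 0.02,"dz": 0,"fingers": 0.05},
    {"rx": 0,"ry": 0,"rz": 0,"dx": 0.035,"dy": 0.02,"dz": 0,"fingers": 0.05},
    {"rx": 0,"ry": 0,"rz": 0,"dx": 0.035,"dy": 0.02,"dz": 0,"fingers": 0.05},
    {"rx": 0,"ry": 0,"rz": 0,"dx": 0.02,"dy": 0.02,"dz": 0,"fingers": 0.05},
  ],
)

```text
time_s: 6.8
position: [0.6169, -0.0985, 0.1913]
tool_rot: [[-0.002, 1.0, -0.0], [1.0, 0.002, 0.001], [0.001, -0.0, -1.0]]
ft_force: [0.3, -1.4, -4.2]
grip_width: 0.0587
gripper_force: 57.4
```

Call:
arm_command(
  deltas=[
    {"rx": 0,"ry": 0,"rz": 0,"dx": 0.03,"dy": 0,"dz": 0,"fingers": 0.05},
    {"rx": 0,"ry": 0,"rz": 0,"dx": 0,"dy": 0,"dz": 0,"fingers": 0.05},
    {"rx": 0,"ry": 0,"rz": 0,"dx": 0,"dy": 0,"dz": 0,"fingers": 0.05},
  ],
)

```text
time_s: 7.1
position: [0.6164, -0.071, 0.191]
tool_rot: [[-0.001, 1.0, -0.0], [1.0, 0.001, -0.0], [-0.0, -0.0, -1.0]]
ft_force: [0.9, -0.9, -4.0]
grip_width: 0.0583
gripper_force: 57.4
```

```bash
python3 - <<'E'
from h import *
im=env.get_image("wrist");cv2.imwrite("pics/w2.png",im["color"])
np.savez("pics/w2.npz",**{k:im[k] for k in("camera_matrix","eye","orientation")})
print(im["eye"],env.observe()["position"],env.observe()["grip_width"])
P=np.array([[-60,121,12],[56,121,12],[-91,-101,12],[-60,-101,12]])/1e3+[.62,-.0315,0]
print(proj(P,im))
E
```

```text
[0.61703742 0.00816947 0.35380109] [ 0.61643387 -0.07184035  0.19100352] 0.057905632289157655
[[206.32764698  22.00254697]
 [316.36349457  22.20183072]
 [191.92029233 217.28664574]
 [215.88591435 217.34158211]]
```

View pics/w2.png

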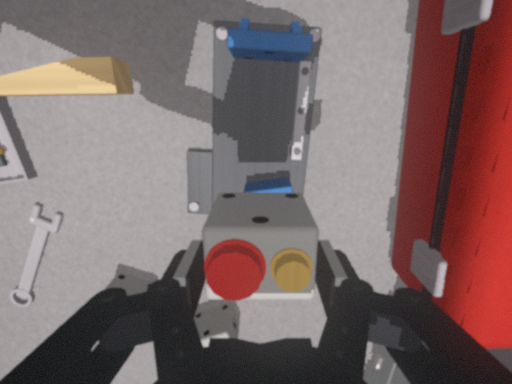

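```bash
python3 - <<'E'
import cv2
w=cv2.imread("pics/w2.png");cv2.imwrite("pics/w2c.png",cv2.resize(w[15:215,180:330],None,fx=3,fy=3,interpolation=cv2.INTER_CUBIC))
E
```

```text
(no output)
```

View pics/w2c.png

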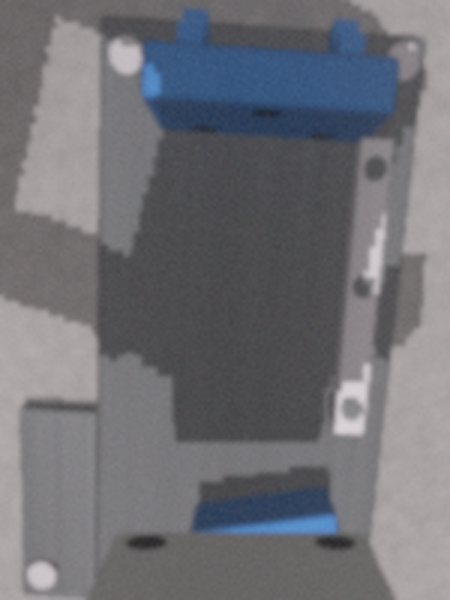

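```bash
python3 - <<'E'
from h import *
from scipy.optimize import least_squares
im2=np.load("pics/w2.npz");K=im2["camera_matrix"]
t=.3057;im0=dict(camera_matrix=K,eye=np.array([.551,.079,.373]),orientation=np.array([[1,0,0],[0,(1-t*t)**.5,t],[0,-t,(1-t*t)**.5]]))
A=np.array([[-60,121,12],[56,121,12],[-91,-101,12],[-91,-19,12],[34,-20,28]])/1e3
a2=np.array([[102,18],[424,38],[22,592],[25,404],[333,434]])/3.+[180,15]
a0=np.array([[127,26],[441,38],[22,557],[28,372],[345,412]])/3.3+[235,85]
l2=np.array([[162,130],[360,140]])/3.+[180,15]
def T(p,P):
    c,s=np.cos(p[2]),np.sin(p[2]);return np.c_[P[:,0]*c-P[:,1]*s+p[0],P[:,0]*s+P[:,1]*c+p[1],P[:,2]]
def f(p,w=(1,1)):
    L=np.array([[p[3],.085,.012],[p[4],.085,.012]])
    return np.r_[w[0]*(proj(T(p,A),im2)-a2).ravel(),w[0]*(proj(T(p,L),im2)-l2).ravel(),w[1]*(proj(T(p,A),im0)-a0).ravel()]
for w in((1,0),(0,1),(1,1)):
    r=least_squares(f,[.62,-.03,0,-.04,.035],loss='soft_l1',kwargs=dict(w=w));print(np.round(r.x,4),np.degrees(r.x[2]))
print(np.round(f(r.x).reshape(-1,2),1).tolist())
# wedge in w2, top z .042
for q in[[112,57],[114,94]]: print(np.round(back(q,im2,.042),4))
# held inlet: bottom-front/top edge px
for q in[[206,297],[313,296]]: print(np.round(back(q,im2,.23),4))
E
```

```text
[ 0.6204 -0.0322 -0.0598 -0.0372  0.035 ] -3.427610533582002
[ 0.6208 -0.0305 -0.0513 -0.04    0.035 ] -2.9393693140591983
[ 0.6206 -0.0317 -0.0548 -0.037   0.0353] -3.1388041319332096
[[-0.9, -2.1], [1.6, -1.7], [0.6, 1.4], [-1.8, 0.5], [0.6, -0.3], [0.0, -0.5], [-0.0, 0.3], [0.0, -1.2], [1.4, 0.8], [-0.6, 1.6], [-0.3, 3.5], [-0.6, 1.1]]
[0.4694 0.0516 0.042 ]
[0.466  0.0169 0.042 ]
[ 0.5893 -0.0871  0.23  ]
[ 0.6444 -0.0863  0.23  ]
```

Call:
arm_command(
  deltas=[
    {"rx": 0,"ry": 0,"rz": 0.055,"dx": 0,"dy": 0,"dz": 0,"fingers": 0.05},
    {"rx": 0,"ry": 0,"rz": 0,"dx": 0.03,"dy": 0.0025,"dz": 0,"fingers": 0.05},
    {"rx": 0,"ry": 0,"rz": 0,"dx": 0.03,"dy": 0,"dz": 0,"fingers": 0.05},
    {"rx": 0,"ry": 0,"rz": 0,"dx": 0.03,"dy": 0,"dz": 0,"fingers": 0.05},
    {"rx": 0,"ry": 0,"rz": 0,"dx": 0,"dy": 0,"dz": 0.03,"fingers": 0.05},
    {"rx": 0,"ry": 0,"rz": 0,"dx": 0,"dy": 0,"dz": 0.03,"fingers": 0.05},
    {"rx": 0,"ry": 0,"rz": 0,"dx": 0,"dy": 0,"dz": 0.02,"fingers": 0.05},
    {"rx": 0,"ry": 0,"rz": 0,"dx": 0,"dy": 0,"dz": 0.02,"fingers": 0.05},
    {"rx": 0,"ry": 0,"rz": 0,"dx": 0,"dy": 0,"dz": 0.02,"fingers": 0.05},
    {"rx": 0,"ry": 0,"rz": 0,"dx": 0,"dy": 0,"dz": 0.015,"fingers": 0.05},
    {"rx": 0,"ry": 0,"rz": 0,"dx": 0,"dy": 0,"dz": 0,"fingers": 0.05},
  ],
)

```text
time_s: 8.25
position: [0.623, 0.017, 0.0539]
tool_rot: [[0.056, 0.998, -0.004], [0.998, -0.056, 0.0], [0.0, -0.004, -1.0]]
ft_force: [-0.8, 0.0, -4.7]
grip_width: 0.0581
gripper_force: 57.4
```

Call:
arm_command(
  deltas=[
    {"rx": 0,"ry": 0,"rz": 0,"dx": 0,"dy": 0,"dz": 0.006,"fingers": 0.05},
    {"rx": 0,"ry": 0,"rz": 0,"dx": 0,"dy": 0,"dz": 0.006,"fingers": 0.05},
    {"rx": 0,"ry": 0,"rz": 0,"dx": 0,"dy": 0,"dz": 0.001,"fingers": 0.05},
    {"rx": 0,"ry": 0,"rz": 0,"dx": 0,"dy": 0,"dz": 0,"fingers": 0.05},
  ],
)

```text
time_s: 8.65
position: [0.6242, 0.018, 0.043]
tool_rot: [[0.055, 0.998, 0.0], [0.998, -0.055, -0.0], [-0.0, 0.0, -1.0]]
ft_force: [0.5, 0.2, -3.6]
grip_width: 0.0584
gripper_force: 57.4
```

Call:
arm_command(
  deltas=[
    {"rx": 0,"ry": 0,"rz": 0,"dx": 0.004,"dy": 0,"dz": 0,"fingers": 0.05},
    {"rx": 0,"ry": 0,"rz": 0,"dx": 0.004,"dy": 0,"dz": 0,"fingers": 0.05},
    {"rx": 0,"ry": 0,"rz": 0,"dx": 0.002,"dy": 0,"dz": 0,"fingers": 0.05},
    {"rx": 0,"ry": 0,"rz": 0,"dx": 0,"dy": 0,"dz": 0,"fingers": 0.05},
  ],
)

```text
time_s: 9.05
position: [0.6247, 0.0285, 0.0429]
tool_rot: [[0.054, 0.999, 0.0], [0.999, -0.054, -0.0], [0.0, 0.0, -1.0]]
ft_force: [-0.3, 0.2, -5.1]
grip_width: 0.0584
gripper_force: 57.4
```

Call:
arm_command(
  deltas=[
    {"rx": 0,"ry": 0,"rz": 0,"dx": 0,"dy": 0,"dz": 0.002,"fingers": 0.05},
    {"rx": 0,"ry": 0,"rz": 0,"dx": 0,"dy": 0,"dz": 0.001,"fingers": 0.05},
    {"rx": 0,"ry": 0,"rz": 0,"dx": 0,"dy": 0,"dz": 0,"fingers": 0.05},
  ],
)

```text
time_s: 9.35
position: [0.6247, 0.028, 0.0398]
tool_rot: [[0.055, 0.998, -0.0], [0.998, -0.055, 0.0], [0.0, -0.0, -1.0]]
ft_force: [-0.2, 0.6, -2.3]
grip_width: 0.0583
gripper_force: 57.5
```

Call:
arm_command(
  deltas=[
    {"rx": 0,"ry": 0,"rz": 0,"dx": 0.001,"dy": 0,"dz": 0,"fingers": 0.05},
    {"rx": 0,"ry": 0,"rz": 0,"dx": 0.001,"dy": 0,"dz": 0,"fingers": 0.05},
    {"rx": 0,"ry": 0,"rz": 0,"dx": 0,"dy": 0,"dz": 0,"fingers": 0.05},
  ],
)

```text
time_s: 9.65
position: [0.6248, 0.0301, 0.0398]
tool_rot: [[0.055, 0.998, -0.0], [0.998, -0.055, -0.0], [-0.0, -0.0, -1.0]]
ft_force: [-0.1, 0.1, -3.5]
grip_width: 0.0581
gripper_force: 57.4
```

Call:
arm_command(
  deltas=[
    {"rx": 0,"ry": 0,"rz": 0,"dx": 0.001,"dy": 0,"dz": 0.001,"fingers": 0.05},
    {"rx": 0,"ry": 0,"rz": 0,"dx": 0.001,"dy": 0,"dz": 0,"fingers": 0.05},
    {"rx": 0,"ry": 0,"rz": 0,"dx": 0,"dy": 0,"dz": 0,"fingers": 0.05},
  ],
)

```text
time_s: 9.95
position: [0.6252, 0.0315, 0.0397]
tool_rot: [[0.055, 0.998, 0.001], [0.998, -0.055, -0.001], [-0.001, 0.001, -1.0]]
ft_force: [-2.9, -3.7, 4.6]
grip_width: 0.0584
gripper_force: 58.4
```

Call:
arm_command(
  deltas=[
    {"rx": 0,"ry": 0,"rz": 0,"dx": 0.001,"dy": 0,"dz": 0,"fingers": 0.05},
    {"rx": 0,"ry": 0,"rz": 0,"dx": 0.001,"dy": 0,"dz": 0,"fingers": 0.05},
    {"rx": 0,"ry": 0,"rz": 0,"dx": 0,"dy": 0,"dz": 0,"fingers": 0.05},
  ],
)

```text
time_s: 10.25
position: [0.6254, 0.0325, 0.0397]
tool_rot: [[0.055, 0.998, 0.001], [0.998, -0.055, -0.003], [-0.003, 0.001, -1.0]]
ft_force: [-3.2, -8.8, 6.1]
grip_width: 0.0583
gripper_force: 58.5
```

Call:
arm_command(
  deltas=[
    {"rx": 0,"ry": 0,"rz": 0,"dx": 0.001,"dy": 0,"dz": 0,"fingers": 0.05},
    {"rx": 0,"ry": 0,"rz": 0,"dx": 0.001,"dy": 0,"dz": 0,"fingers": 0.05},
    {"rx": 0,"ry": 0,"rz": 0,"dx": 0,"dy": 0,"dz": 0,"fingers": 0.05},
  ],
)

```text
time_s: 10.55
position: [0.6254, 0.0324, 0.0397]
tool_rot: [[0.056, 0.998, 0.001], [0.998, -0.056, -0.006], [-0.006, 0.001, -1.0]]
ft_force: [-5.3, -17.5, 5.3]
grip_width: 0.0584
gripper_force: 58.5
```

Call:
arm_command(
  deltas=[
    {"rx": 0,"ry": 0,"rz": 0,"dx": -0.002,"dy": 0,"dz": 0,"fingers": 0.05},
    {"rx": 0,"ry": 0,"rz": 0,"dx": 0,"dy": 0,"dz": 0,"fingers": 0.08},
    {"rx": 0,"ry": 0,"rz": 0,"dx": 0,"dy": 0,"dz": 0,"fingers": 0.08},
    {"rx": 0,"ry": 0,"rz": 0,"dx": 0,"dy": 0,"dz": 0,"fingers": 0.08},
    {"rx": 0,"ry": 0,"rz": 0,"dx": 0,"dy": 0,"dz": 0,"fingers": 0.08},
    {"rx": 0,"ry": 0,"rz": 0,"dx": 0,"dy": 0,"dz": -0.02,"fingers": 0.08},
    {"rx": 0,"ry": 0,"rz": 0,"dx": 0,"dy": 0,"dz": -0.03,"fingers": 0.08},
    {"rx": 0,"ry": 0,"rz": 0,"dx": 0,"dy": 0,"dz": -0.04,"fingers": 0.08},
    {"rx": 0,"ry": 0,"rz": 0,"dx": -0.02,"dy": 0,"dz": -0.04,"fingers": 0.08},
    {"rx": 0,"ry": 0,"rz": 0,"dx": -0.035,"dy": -0.01,"dz": -0.03,"fingers": 0.08},
    {"rx": 0,"ry": 0,"rz": 0,"dx": -0.035,"dy": -0.01,"dz": 0,"fingers": 0.08},
    {"rx": 0,"ry": 0,"rz": 0,"dx": -0.035,"dy": -0.01,"dz": 0,"fingers": 0.08},
  ],
)

```text
time_s: 11.75
position: [0.588, -0.09, 0.1998]
tool_rot: [[0.054, 0.999, 0.002], [0.999, -0.054, -0.001], [-0.0, 0.002, -1.0]]
ft_force: [0.8, -0.1, -0.7]
grip_width: 0.0803
gripper_force: 0.0
```

Call:
arm_command(
  deltas=[
    {"rx": 0,"ry": 0,"rz": 0,"dx": -0.035,"dy": -0.01,"dz": 0,"fingers": 0.085},
    {"rx": 0,"ry": 0,"rz": 0,"dx": -0.035,"dy": -0.01,"dz": 0,"fingers": 0.085},
    {"rx": 0,"ry": 0,"rz": 0,"dx": -0.035,"dy": -0.01,"dz": 0,"fingers": 0.085},
    {"rx": 0,"ry": 0,"rz": 0,"dx": -0.035,"dy": -0.01,"dz": 0,"fingers": 0.085},
    {"rx": 0,"ry": 0,"rz": 0,"dx": -0.035,"dy": 0,"dz": 0,"fingers": 0.085},
    {"rx": 0,"ry": 0,"rz": 0,"dx": -0.03,"dy": 0,"dz": 0,"fingers": 0.085},
    {"rx": 0,"ry": 0,"rz": 0,"dx": 0,"dy": 0,"dz": 0,"fingers": 0.085},
    {"rx": 0,"ry": 0,"rz": 0,"dx": 0,"dy": 0,"dz": 0,"fingers": 0.085},
  ],
)

```text
time_s: 12.55
position: [0.5369, -0.2917, 0.1985]
tool_rot: [[0.056, 0.998, -0.0], [0.998, -0.056, 0.001], [0.001, -0.0, -1.0]]
ft_force: [0.4, -0.1, 0.4]
grip_width: 0.0851
gripper_force: 0.0
```

```bash
cat > look.py <<'E'
import sys
from h import *
n,x0,y0,x1,y1,f=sys.argv[1],*map(int,sys.argv[2:7])
im=env.get_image("wrist");cv2.imwrite(f"pics/{n}.png",im["color"])
np.savez(f"pics/{n}.npz",**{k:im[k] for k in("camera_matrix","eye","orientation")})
cv2.imwrite(f"pics/{n}c.png",cv2.resize(im["color"][y0:y1,x0:x1],None,fx=f,fy=f,interpolation=cv2.INTER_CUBIC))
for t in sys.argv[7:]: print(t,[(np.round(a["box"]).tolist(),round(a["p"],2)) for a in env.look_for(t,im)],[(a["location"],round(a["p"],2),np.round(back(a["location"],im,0)[:2],3).tolist()) for a in env.tip_of(t,im)])
o=env.observe();print(o["position"],np.round(o["tool_rot"],3).tolist())
E
python3 look.py w3 120 20 380 220 3 work
```

```text
work [([240.0, 151.0, 306.0, 208.0], 0.78)] [([266.9, 171.1], 0.98, [0.546, -0.297])]
[ 0.53724477 -0.29050425  0.19893722] [[0.054, 0.999, 0.0], [0.999, -0.054, 0.0], [0.0, 0.0, -1.0]]
```

View pics/w3c.png

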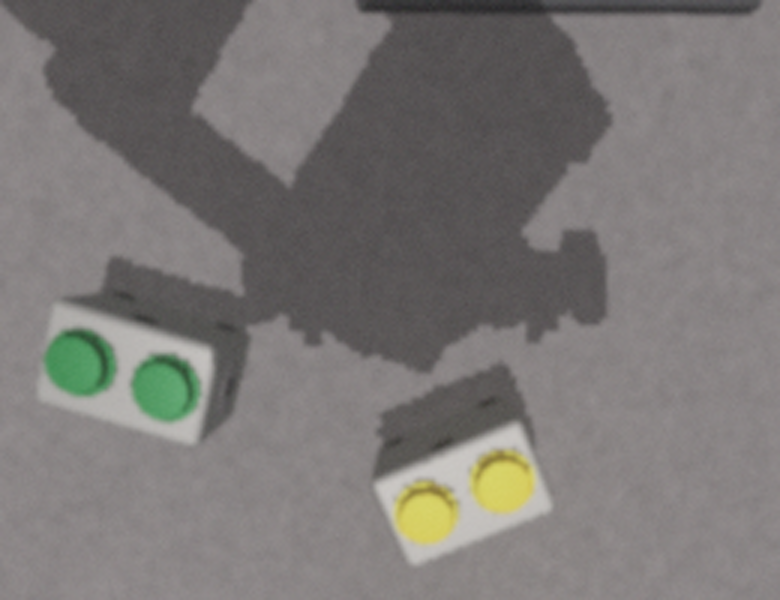

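The picture shows the yellow-plug work section with crop corners (375,483), (520,423), (552,508) and (414,566), and the green spare to its left.

```bash
cat > corners.py <<'E'
import sys
from h import *
# name x0 y0 f z  then crop pts, order: two long-edge start/end, then back (a,b,c,d)
im=np.load(f"pics/{sys.argv[1]}.npz");x0,y0,f,z=map(float,sys.argv[2:6]);P=np.array(list(map(float,sys.argv[6:]))).reshape(-1,2)
W=np.array([back((p[0]/f+x0,p[1]/f+y0),im,z)[:2] for p in P]);print(np.round(W,4).tolist(),"centre",W[:4].mean(0).round(4))
for i,j in((0,1),(3,2),(0,3),(1,2)):
    d=W[j]-W[i];print("edge",i,j,"len",round(np.hypot(*d),4),"yaw",round(np.degrees(np.arctan2(d[1],d[0])),2))
E
python3 corners.py w3 120 20 3 .062 375 483 520 423 552 508 414 566; python3 corners.py w3 120 20 3 .062 57 303 213 350 197 442 38 396
```

```text
[[0.5211, -0.2919], [0.5739, -0.2728], [0.585, -0.3049], [0.5334, -0.3247]] centre [ 0.5533 -0.2986]
edge 0 1 len 0.0562 yaw 19.88
edge 3 2 len 0.0553 yaw 21.0
edge 0 3 len 0.035 yaw -69.48
edge 1 2 len 0.0339 yaw -70.96
[[0.4177, -0.2229], [0.4686, -0.2415], [0.4587, -0.2734], [0.4052, -0.254]] centre [ 0.4376 -0.2479]
edge 0 1 len 0.0542 yaw -20.04
edge 3 2 len 0.057 yaw -19.93
edge 0 3 len 0.0334 yaw -111.98
edge 1 2 len 0.0334 yaw -107.22
```

Call:
arm_command(
  deltas=[
    {"rx": 0,"ry": 0,"rz": 0,"dx": -0.007,"dy": 0.017,"dz": 0,"fingers": 0.085},
    {"rx": 0,"ry": 0,"rz": -0.137,"dx": 0,"dy": 0,"dz": 0,"fingers": 0.085},
    {"rx": 0,"ry": 0,"rz": -0.137,"dx": 0,"dy": 0,"dz": 0,"fingers": 0.085},
    {"rx": 0,"ry": 0,"rz": -0.137,"dx": 0,"dy": 0,"dz": 0,"fingers": 0.085},
    {"rx": 0,"ry": 0,"rz": 0,"dx": 0,"dy": 0,"dz": 0.03,"fingers": 0.085},
    {"rx": 0,"ry": 0,"rz": 0,"dx": 0,"dy": 0,"dz": 0.03,"fingers": 0.085},
    {"rx": 0,"ry": 0,"rz": 0,"dx": 0,"dy": 0,"dz": 0.03,"fingers": 0.085},
    {"rx": 0,"ry": 0,"rz": 0,"dx": 0,"dy": 0,"dz": 0.03,"fingers": 0.085},
    {"rx": 0,"ry": 0,"rz": 0,"dx": 0,"dy": 0,"dz": 0.025,"fingers": 0.085},
    {"rx": 0,"ry": 0,"rz": 0,"dx": 0,"dy": 0,"dz": 0.02,"fingers": 0.085},
    {"rx": 0,"ry": 0,"rz": 0,"dx": 0,"dy": 0,"dz": 0.007,"fingers": 0.085},
    {"rx": 0,"ry": 0,"rz": 0,"dx": 0,"dy": 0,"dz": 0,"fingers": 0.085},
  ],
)

```text
time_s: 13.9
position: [0.5536, -0.2987, 0.0264]
tool_rot: [[-0.349, 0.937, -0.001], [0.937, 0.349, 0.001], [0.001, -0.001, -1.0]]
ft_force: [0.1, -0.1, 0.9]
grip_width: 0.0851
gripper_force: 0.0
```

Call:
arm_command(
  deltas=[
    {"rx": 0,"ry": 0,"rz": 0,"dx": 0,"dy": 0,"dz": 0,"fingers": 0.05},
    {"rx": 0,"ry": 0,"rz": 0,"dx": 0,"dy": 0,"dz": 0,"fingers": 0.05},
    {"rx": 0,"ry": 0,"rz": 0,"dx": 0,"dy": 0,"dz": 0,"fingers": 0.05},
    {"rx": 0,"ry": 0,"rz": 0,"dx": 0,"dy": 0,"dz": 0,"fingers": 0.05},
    {"rx": 0,"ry": 0,"rz": 0,"dx": 0,"dy": 0,"dz": 0,"fingers": 0.05},
    {"rx": 0,"ry": 0,"rz": 0,"dx": 0,"dy": 0,"dz": 0,"fingers": 0.05},
    {"rx": 0,"ry": 0,"rz": 0,"dx": 0,"dy": 0,"dz": 0,"fingers": 0.05},
  ],
)

```text
time_s: 14.6
position: [0.5541, -0.3, 0.0287]
tool_rot: [[-0.349, 0.937, 0.002], [0.937, 0.349, -0.002], [-0.002, 0.001, -1.0]]
ft_force: [-1.7, 0.8, 5.3]
grip_width: 0.058
gripper_force: 54.1
```

Call:
arm_command(
  deltas=[
    {"rx": 0,"ry": 0,"rz": 0,"dx": 0,"dy": 0,"dz": -0.03,"fingers": 0.05},
    {"rx": 0,"ry": 0,"rz": 0,"dx": 0,"dy": 0,"dz": -0.04,"fingers": 0.05},
    {"rx": 0,"ry": 0,"rz": 0,"dx": 0,"dy": 0,"dz": -0.04,"fingers": 0.05},
    {"rx": 0,"ry": 0,"rz": 0.137,"dx": 0,"dy": 0,"dz": -0.03,"fingers": 0.05},
    {"rx": 0,"ry": 0,"rz": 0.137,"dx": 0,"dy": 0,"dz": 0,"fingers": 0.05},
    {"rx": 0,"ry": 0,"rz": 0.137,"dx": 0,"dy": 0,"dz": 0,"fingers": 0.05},
    {"rx": 0,"ry": 0,"rz": 0,"dx": 0.035,"dy": 0.01,"dz": 0,"fingers": 0.05},
    {"rx": 0,"ry": 0,"rz": 0,"dx": 0.035,"dy": 0.01,"dz": 0,"fingers": 0.05},
    {"rx": 0,"ry": 0,"rz": 0,"dx": 0.035,"dy": 0.01,"dz": 0,"fingers": 0.05},
    {"rx": 0,"ry": 0,"rz": 0,"dx": 0.035,"dy": 0.01,"dz": 0,"fingers": 0.05},
    {"rx": 0,"ry": 0,"rz": 0,"dx": 0.035,"dy": 0.01,"dz": 0,"fingers": 0.05},
    {"rx": 0,"ry": 0,"rz": 0,"dx": 0.035,"dy": 0.002,"dz": 0,"fingers": 0.05},
  ],
)

```text
time_s: 15.8
position: [0.6175, -0.0912, 0.1668]
tool_rot: [[0.055, 0.998, 0.0], [0.998, -0.055, 0.0], [0.0, 0.0, -1.0]]
ft_force: [0.3, -0.3, -4.5]
grip_width: 0.058
gripper_force: 57.0
```

Call:
arm_command(
  deltas=[
    {"rx": 0,"ry": 0,"rz": 0,"dx": 0.035,"dy": 0,"dz": 0,"fingers": 0.05},
    {"rx": 0,"ry": 0,"rz": 0,"dx": 0.03,"dy": 0,"dz": 0,"fingers": 0.05},
    {"rx": 0,"ry": 0,"rz": 0,"dx": 0,"dy": 0,"dz": 0,"fingers": 0.05},
    {"rx": 0,"ry": 0,"rz": 0,"dx": 0,"dy": 0,"dz": 0,"fingers": 0.05},
  ],
)

```text
time_s: 16.2
position: [0.6205, -0.0274, 0.167]
tool_rot: [[0.054, 0.999, -0.0], [0.999, -0.054, -0.0], [-0.0, -0.0, -1.0]]
ft_force: [1.0, -0.0, -3.7]
grip_width: 0.058
gripper_force: 57.0
```

```bash
python3 look.py w4 120 0 380 200 3; python3 - <<'E'
from h import *
sc=env.get_image("scene");sd=env.get_image("side")
a=cv2.resize(sc["color"][185:245,205:300],(475,300),interpolation=cv2.INTER_CUBIC);b=cv2.resize(sd["color"][150:240,240:330],(300,300),interpolation=cv2.INTER_CUBIC)
w=cv2.resize(cv2.imread("pics/w4.png")[0:250],(512,250))
cv2.imwrite("pics/m4.png",np.vstack([np.hstack([a,b]),np.hstack([w,np.zeros((250,263,3),np.uint8)])]))
E
```

```text
[ 0.6204835  -0.02816039  0.16692179] [[0.055, 0.998, -0.0], [0.998, -0.055, -0.0], [-0.0, -0.0, -1.0]]
```

View pics/m4.png

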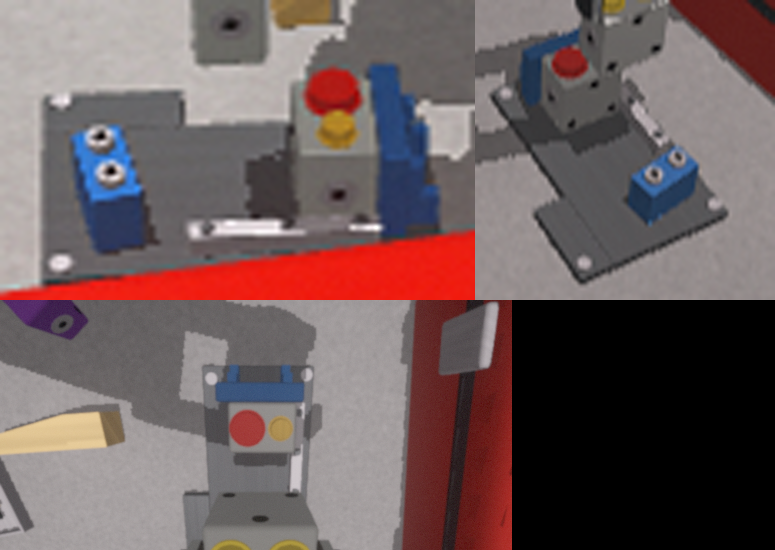

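Call:
arm_command(
  deltas=[
    {"rx": 0,"ry": 0,"rz": 0,"dx": 0.006,"dy": 0.001,"dz": 0.03,"fingers": 0.05},
    {"rx": 0,"ry": 0,"rz": 0,"dx": 0,"dy": 0,"dz": 0.03,"fingers": 0.05},
    {"rx": 0,"ry": 0,"rz": 0,"dx": 0,"dy": 0,"dz": 0.03,"fingers": 0.05},
    {"rx": 0,"ry": 0,"rz": 0,"dx": 0,"dy": 0,"dz": 0.02,"fingers": 0.05},
    {"rx": 0,"ry": 0,"rz": 0,"dx": 0,"dy": 0,"dz": 0.011,"fingers": 0.05},
    {"rx": 0,"ry": 0,"rz": 0,"dx": 0,"dy": 0,"dz": 0.003,"fingers": 0.05},
    {"rx": 0,"ry": 0,"rz": 0,"dx": 0,"dy": 0,"dz": 0,"fingers": 0.05},
  ],
)

```text
time_s: 17.05
position: [0.6223, -0.0224, 0.0433]
tool_rot: [[0.056, 0.998, 0.001], [0.998, -0.056, -0.0], [-0.0, 0.001, -1.0]]
ft_force: [-0.5, -0.5, -3.4]
grip_width: 0.0581
gripper_force: 56.9
```

Call:
arm_command(
  deltas=[
    {"rx": 0,"ry": 0,"rz": 0,"dx": 0.003,"dy": 0,"dz": 0.001,"fingers": 0.05},
    {"rx": 0,"ry": 0,"rz": 0,"dx": 0.003,"dy": 0,"dz": 0,"fingers": 0.05},
    {"rx": 0,"ry": 0,"rz": 0,"dx": 0,"dy": 0,"dz": 0,"fingers": 0.05},
  ],
)

```text
time_s: 17.35
position: [0.6225, -0.0154, 0.0425]
tool_rot: [[0.054, 0.999, 0.001], [0.999, -0.054, -0.0], [-0.0, 0.001, -1.0]]
ft_force: [-0.5, -0.4, -4.5]
grip_width: 0.0581
gripper_force: 56.9
```

Call:
arm_command(
  deltas=[
    {"rx": 0,"ry": 0,"rz": 0,"dx": 0.001,"dy": 0,"dz": 0.001,"fingers": 0.05},
    {"rx": 0,"ry": 0,"rz": 0,"dx": 0.001,"dy": 0,"dz": 0.001,"fingers": 0.05},
    {"rx": 0,"ry": 0,"rz": 0,"dx": 0.001,"dy": 0,"dz": 0.001,"fingers": 0.05},
    {"rx": 0,"ry": 0,"rz": 0,"dx": 0,"dy": 0,"dz": 0,"fingers": 0.05},
  ],
)

```text
time_s: 17.75
position: [0.6226, -0.014, 0.0407]
tool_rot: [[0.055, 0.998, 0.001], [0.998, -0.055, -0.002], [-0.002, 0.001, -1.0]]
ft_force: [-4.4, -4.0, 9.5]
grip_width: 0.0581
gripper_force: 58.5
```

Call:
arm_command(
  deltas=[
    {"rx": 0,"ry": 0,"rz": 0,"dx": 0.002,"dy": 0,"dz": 0,"fingers": 0.05},
    {"rx": 0,"ry": 0,"rz": 0,"dx": 0.001,"dy": 0,"dz": 0,"fingers": 0.05},
    {"rx": 0,"ry": 0,"rz": 0,"dx": 0,"dy": 0,"dz": 0,"fingers": 0.05},
  ],
)

```text
time_s: 18.05
position: [0.6231, -0.0118, 0.0407]
tool_rot: [[0.055, 0.998, 0.002], [0.998, -0.055, -0.004], [-0.003, 0.002, -1.0]]
ft_force: [-3.4, -8.0, 9.1]
grip_width: 0.0577
gripper_force: 58.4
```

Call:
arm_command(
  deltas=[
    {"rx": 0,"ry": 0,"rz": 0,"dx": 0.001,"dy": 0,"dz": -0.001,"fingers": 0.05},
    {"rx": 0,"ry": 0,"rz": 0,"dx": 0.001,"dy": 0,"dz": 0,"fingers": 0.05},
    {"rx": 0,"ry": 0,"rz": 0,"dx": 0,"dy": 0,"dz": 0,"fingers": 0.05},
  ],
)

```text
time_s: 18.35
position: [0.623, -0.0117, 0.0408]
tool_rot: [[0.056, 0.998, 0.001], [0.998, -0.056, -0.006], [-0.006, 0.001, -1.0]]
ft_force: [-4.3, -16.6, 1.7]
grip_width: 0.0582
gripper_force: 57.6
```

Call:
arm_command(
  deltas=[
    {"rx": 0,"ry": 0,"rz": 0,"dx": 0.001,"dy": 0,"dz": 0,"fingers": 0.05},
    {"rx": 0,"ry": 0,"rz": 0,"dx": 0.001,"dy": 0,"dz": 0,"fingers": 0.05},
    {"rx": 0,"ry": 0,"rz": 0,"dx": 0,"dy": 0,"dz": 0,"fingers": 0.05},
  ],
)

```text
time_s: 18.65
position: [0.623, -0.0117, 0.0408]
tool_rot: [[0.056, 0.998, 0.0], [0.998, -0.056, -0.009], [-0.009, 0.001, -1.0]]
ft_force: [-5.7, -25.2, 1.9]
grip_width: 0.058
gripper_force: 57.6
```

Call:
arm_command(
  deltas=[
    {"rx": 0,"ry": 0,"rz": 0,"dx": -0.004,"dy": 0,"dz": 0,"fingers": 0.05},
    {"rx": 0,"ry": 0,"rz": 0,"dx": 0,"dy": 0,"dz": 0,"fingers": 0.08},
    {"rx": 0,"ry": 0,"rz": 0,"dx": 0,"dy": 0,"dz": 0,"fingers": 0.08},
    {"rx": 0,"ry": 0,"rz": 0,"dx": 0,"dy": 0,"dz": 0,"fingers": 0.08},
    {"rx": 0,"ry": 0,"rz": 0,"dx": 0,"dy": 0,"dz": 0,"fingers": 0.08},
    {"rx": 0,"ry": 0,"rz": 0,"dx": 0,"dy": 0,"dz": -0.02,"fingers": 0.08},
    {"rx": 0,"ry": 0,"rz": 0,"dx": 0,"dy": 0,"dz": -0.04,"fingers": 0.08},
    {"rx": 0,"ry": 0,"rz": 0,"dx": 0,"dy": 0,"dz": -0.04,"fingers": 0.08},
    {"rx": 0,"ry": 0,"rz": 0,"dx": 0,"dy": 0,"dz": -0.04,"fingers": 0.08},
    {"rx": 0,"ry": 0,"rz": 0,"dx": 0.02,"dy": -0.02,"dz": -0.02,"fingers": 0.08},
    {"rx": 0,"ry": 0,"rz": 0,"dx": 0.025,"dy": -0.02,"dz": 0,"fingers": 0.08},
    {"rx": 0,"ry": 0,"rz": 0,"dx": 0.025,"dy": -0.02,"dz": 0,"fingers": 0.08},
  ],
)

```text
time_s: 19.85
position: [0.566, 0.0642, 0.2005]
tool_rot: [[0.055, 0.998, 0.002], [0.998, -0.055, 0.0], [0.0, 0.002, -1.0]]
ft_force: [0.7, -0.1, -0.6]
grip_width: 0.0796
gripper_force: 0.0
```

Call:
arm_command(
  deltas=[
    {"rx": 0,"ry": 0,"rz": 0,"dx": 0.025,"dy": -0.02,"dz": 0,"fingers": 0.085},
    {"rx": 0,"ry": 0,"rz": 0,"dx": 0.025,"dy": -0.02,"dz": 0,"fingers": 0.085},
    {"rx": 0,"ry": 0,"rz": 0,"dx": 0.025,"dy": -0.02,"dz": 0,"fingers": 0.085},
    {"rx": 0,"ry": 0,"rz": 0,"dx": 0.025,"dy": -0.02,"dz": 0,"fingers": 0.085},
    {"rx": 0,"ry": 0,"rz": 0,"dx": 0.025,"dy": -0.02,"dz": 0,"fingers": 0.085},
    {"rx": 0,"ry": 0,"rz": 0,"dx": 0.025,"dy": -0.02,"dz": 0,"fingers": 0.085},
    {"rx": 0,"ry": 0,"rz": 0,"dx": 0.025,"dy": -0.02,"dz": 0,"fingers": 0.085},
    {"rx": 0,"ry": 0,"rz": 0,"dx": 0,"dy": 0,"dz": 0,"fingers": 0.085},
    {"rx": 0,"ry": 0,"rz": 0,"dx": 0,"dy": 0,"dz": 0,"fingers": 0.085},
  ],
)

```text
time_s: 20.75
position: [0.4363, 0.246, 0.2]
tool_rot: [[0.053, 0.999, 0.001], [0.999, -0.053, -0.0], [-0.0, 0.001, -1.0]]
ft_force: [-0.1, 0.4, 0.5]
grip_width: 0.0847
gripper_force: 0.0
```

```bash
python3 look.py w5 140 60 400 260 3 endcover
```

```text
endcover [([227.0, 154.0, 283.0, 200.0], 0.96), ([230.0, 210.0, 278.0, 273.0], 0.94)] [([256.3, 169.4], 0.98, [0.432, 0.244]), ([256.5, 228.9], 0.96, [0.427, 0.159]), ([351.4, 118.6], 0.58, [0.552, 0.301])]
[0.43698701 0.24506182 0.19977501] [[0.056, 0.998, 0.0], [0.998, -0.056, -0.0], [-0.0, 0.0, -1.0]]
```

View pics/w5c.png

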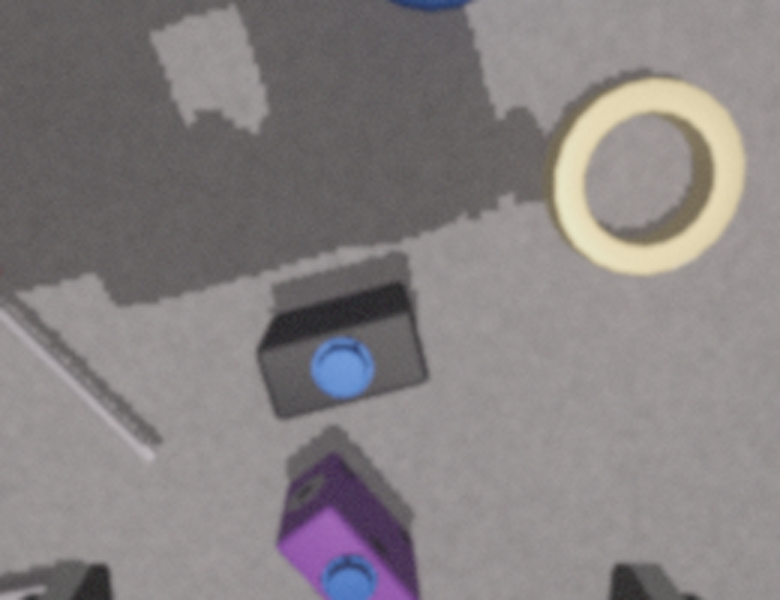

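The picture shows the black cover's top at crop corners (260,350), (412,315), (428,378) and (280,418), with the purple look-alike below it at (345,550).

```bash
python3 corners.py w5 140 60 3 .062 260 350 412 315 428 378 280 418 280 545 328 505
```

```text
[[0.4009, 0.2511], [0.4563, 0.2611], [0.4613, 0.2374], [0.406, 0.2248], [0.4017, 0.1726], [0.4215, 0.1887]] centre [0.4311 0.2436]
edge 0 1 len 0.0563 yaw 10.21
edge 3 2 len 0.0568 yaw 12.79
edge 0 3 len 0.0268 yaw -78.99
edge 1 2 len 0.0243 yaw -77.98
```

Call:
arm_command(
  deltas=[
    {"rx": 0,"ry": 0,"rz": 0,"dx": -0.002,"dy": -0.006,"dz": 0,"fingers": 0.085},
    {"rx": 0,"ry": 0,"rz": -0.128,"dx": 0,"dy": 0,"dz": 0,"fingers": 0.085},
    {"rx": 0,"ry": 0,"rz": -0.128,"dx": 0,"dy": 0,"dz": 0,"fingers": 0.085},
    {"rx": 0,"ry": 0,"rz": 0,"dx": 0,"dy": 0,"dz": 0.03,"fingers": 0.085},
    {"rx": 0,"ry": 0,"rz": 0,"dx": 0,"dy": 0,"dz": 0.03,"fingers": 0.085},
    {"rx": 0,"ry": 0,"rz": 0,"dx": 0,"dy": 0,"dz": 0.03,"fingers": 0.085},
    {"rx": 0,"ry": 0,"rz": 0,"dx": 0,"dy": 0,"dz": 0.03,"fingers": 0.085},
    {"rx": 0,"ry": 0,"rz": 0,"dx": 0,"dy": 0,"dz": 0.025,"fingers": 0.085},
    {"rx": 0,"ry": 0,"rz": 0,"dx": 0,"dy": 0,"dz": 0.02,"fingers": 0.085},
    {"rx": 0,"ry": 0,"rz": 0,"dx": 0,"dy": 0,"dz": 0.008,"fingers": 0.085},
    {"rx": 0,"ry": 0,"rz": 0,"dx": 0,"dy": 0,"dz": 0,"fingers": 0.085},
  ],
)

```text
time_s: 22.0
position: [0.43, 0.2436, 0.0263]
tool_rot: [[-0.199, 0.98, -0.002], [0.98, 0.199, -0.0], [-0.0, -0.002, -1.0]]
ft_force: [-0.2, -0.5, 0.2]
grip_width: 0.0849
gripper_force: 0.0
```

Call:
arm_command(
  deltas=[
    {"rx": 0,"ry": 0,"rz": 0,"dx": 0,"dy": 0,"dz": 0,"fingers": 0.05},
    {"rx": 0,"ry": 0,"rz": 0,"dx": 0,"dy": 0,"dz": 0,"fingers": 0.05},
    {"rx": 0,"ry": 0,"rz": 0,"dx": 0,"dy": 0,"dz": 0,"fingers": 0.05},
    {"rx": 0,"ry": 0,"rz": 0,"dx": 0,"dy": 0,"dz": 0,"fingers": 0.05},
    {"rx": 0,"ry": 0,"rz": 0,"dx": 0,"dy": 0,"dz": 0,"fingers": 0.05},
    {"rx": 0,"ry": 0,"rz": 0,"dx": 0,"dy": 0,"dz": 0,"fingers": 0.05},
    {"rx": 0,"ry": 0,"rz": 0,"dx": 0,"dy": 0,"dz": 0,"fingers": 0.05},
  ],
)

```text
time_s: 22.7
position: [0.4307, 0.2441, 0.0282]
tool_rot: [[-0.2, 0.98, 0.002], [0.98, 0.2, 0.0], [0.0, 0.002, -1.0]]
ft_force: [-0.9, -0.6, 6.3]
grip_width: 0.0586
gripper_force: 53.4
```

Call:
arm_command(
  deltas=[
    {"rx": 0,"ry": 0,"rz": 0,"dx": 0,"dy": 0,"dz": -0.03,"fingers": 0.05},
    {"rx": 0,"ry": 0,"rz": 0,"dx": 0,"dy": 0,"dz": -0.04,"fingers": 0.05},
    {"rx": 0,"ry": 0,"rz": 0,"dx": 0,"dy": 0,"dz": -0.04,"fingers": 0.05},
    {"rx": 0,"ry": 0,"rz": 0.128,"dx": 0,"dy": 0,"dz": -0.035,"fingers": 0.05},
    {"rx": 0,"ry": 0,"rz": 0.128,"dx": 0,"dy": 0,"dz": -0.03,"fingers": 0.05},
    {"rx": 0,"ry": 0,"rz": 0,"dx": -0.025,"dy": 0.018,"dz": 0,"fingers": 0.05},
    {"rx": 0,"ry": 0,"rz": 0,"dx": -0.025,"dy": 0.018,"dz": 0,"fingers": 0.05},
    {"rx": 0,"ry": 0,"rz": 0,"dx": -0.025,"dy": 0.018,"dz": 0,"fingers": 0.05},
    {"rx": 0,"ry": 0,"rz": 0,"dx": -0.025,"dy": 0.018,"dz": 0,"fingers": 0.05},
    {"rx": 0,"ry": 0,"rz": 0,"dx": -0.025,"dy": 0.018,"dz": 0,"fingers": 0.05},
    {"rx": 0,"ry": 0,"rz": 0,"dx": -0.025,"dy": 0.018,"dz": 0,"fingers": 0.05},
    {"rx": 0,"ry": 0,"rz": 0,"dx": -0.025,"dy": 0.018,"dz": 0,"fingers": 0.05},
  ],
)

```text
time_s: 23.9
position: [0.5467, 0.0613, 0.2023]
tool_rot: [[0.055, 0.998, 0.0], [0.998, -0.055, 0.0], [0.0, 0.0, -1.0]]
ft_force: [0.5, 0.7, -2.9]
grip_width: 0.058
gripper_force: 56.9
```

Call:
arm_command(
  deltas=[
    {"rx": 0,"ry": 0,"rz": 0,"dx": -0.025,"dy": 0.018,"dz": 0,"fingers": 0.05},
    {"rx": 0,"ry": 0,"rz": 0,"dx": -0.025,"dy": 0.018,"dz": 0,"fingers": 0.05},
    {"rx": 0,"ry": 0,"rz": 0,"dx": -0.025,"dy": 0.018,"dz": 0,"fingers": 0.05},
    {"rx": 0,"ry": 0,"rz": 0,"dx": -0.025,"dy": 0.007,"dz": 0,"fingers": 0.05},
    {"rx": 0,"ry": 0,"rz": 0,"dx": -0.012,"dy": 0,"dz": 0,"fingers": 0.05},
    {"rx": 0,"ry": 0,"rz": 0,"dx": 0,"dy": 0,"dz": 0,"fingers": 0.05},
    {"rx": 0,"ry": 0,"rz": 0,"dx": 0,"dy": 0,"dz": 0,"fingers": 0.05},
  ],
)

```text
time_s: 24.6
position: [0.6007, -0.052, 0.2021]
tool_rot: [[0.055, 0.998, -0.0], [0.998, -0.055, 0.0], [0.0, -0.0, -1.0]]
ft_force: [0.4, 0.7, -3.4]
grip_width: 0.0581
gripper_force: 56.9
```

Call:
arm_command(
  deltas=[
    {"rx": 0,"ry": 0,"rz": 0,"dx": 0,"dy": 0.019,"dz": 0,"fingers": 0.05},
    {"rx": 0,"ry": 0,"rz": 0,"dx": 0,"dy": 0,"dz": 0.03,"fingers": 0.05},
    {"rx": 0,"ry": 0,"rz": 0,"dx": 0,"dy": 0,"dz": 0.03,"fingers": 0.05},
    {"rx": 0,"ry": 0,"rz": 0,"dx": 0,"dy": 0,"dz": 0.02,"fingers": 0.05},
    {"rx": 0,"ry": 0,"rz": 0,"dx": 0,"dy": 0,"dz": 0,"fingers": 0.05},
    {"rx": 0,"ry": 0,"rz": 0,"dx": 0,"dy": 0,"dz": 0,"fingers": 0.05},
  ],
)

```text
time_s: 25.2
position: [0.6204, -0.053, 0.1228]
tool_rot: [[0.054, 0.999, 0.001], [0.999, -0.054, -0.0], [-0.0, 0.001, -1.0]]
ft_force: [1.1, -0.2, -1.7]
grip_width: 0.058
gripper_force: 56.9
```

```bash
python3 - <<'E'
from h import *
w=env.get_image("wrist")
sc=env.get_image("scene");sd=env.get_image("side")
a=cv2.resize(sc["color"][185:245,205:300],(475,300),interpolation=cv2.INTER_CUBIC);b=cv2.resize(sd["color"][150:240,240:330],(300,300),interpolation=cv2.INTER_CUBIC)
w=cv2.resize(w["color"][:280],(512,280))
cv2.imwrite("pics/m6.png",np.vstack([np.hstack([a,b]),np.hstack([w,np.zeros((280,263,3),np.uint8)])]))
print(env.observe()["position"])
E
```

```text
[ 0.62083078 -0.05363731  0.12355299]
```

View pics/m6.png

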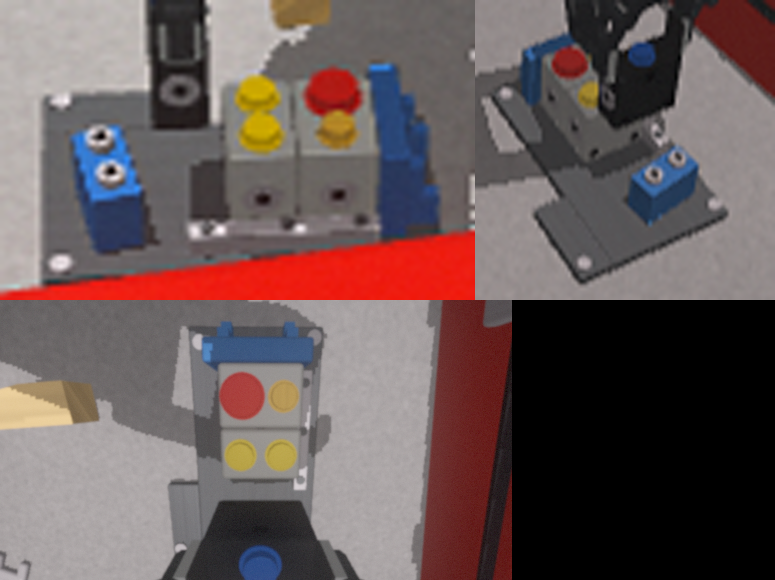

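Call:
arm_command(
  deltas=[
    {"rx": 0,"ry": 0,"rz": 0,"dx": 0,"dy": 0,"dz": 0.03,"fingers": 0.05},
    {"rx": 0,"ry": 0,"rz": 0,"dx": 0,"dy": 0,"dz": 0.025,"fingers": 0.05},
    {"rx": 0,"ry": 0,"rz": 0,"dx": 0,"dy": 0,"dz": 0.018,"fingers": 0.05},
    {"rx": 0,"ry": 0,"rz": 0,"dx": 0,"dy": 0,"dz": 0.006,"fingers": 0.05},
    {"rx": 0,"ry": 0,"rz": 0,"dx": 0,"dy": 0,"dz": 0.002,"fingers": 0.05},
    {"rx": 0,"ry": 0,"rz": 0,"dx": 0,"dy": 0,"dz": 0.001,"fingers": 0.05},
    {"rx": 0,"ry": 0,"rz": 0,"dx": 0,"dy": 0,"dz": 0,"fingers": 0.05},
  ],
)

```text
time_s: 26.05
position: [0.6207, -0.054, 0.0409]
tool_rot: [[0.055, 0.998, 0.002], [0.998, -0.055, -0.001], [-0.0, 0.002, -1.0]]
ft_force: [-0.2, 0.9, -3.2]
grip_width: 0.058
gripper_force: 56.9
```

Call:
arm_command(
  deltas=[
    {"rx": 0,"ry": 0,"rz": 0,"dx": 0.003,"dy": 0,"dz": 0.001,"fingers": 0.05},
    {"rx": 0,"ry": 0,"rz": 0,"dx": 0.002,"dy": 0,"dz": 0,"fingers": 0.05},
    {"rx": 0,"ry": 0,"rz": 0,"dx": 0,"dy": 0,"dz": 0,"fingers": 0.05},
  ],
)

```text
time_s: 26.35
position: [0.6212, -0.049, 0.0403]
tool_rot: [[0.055, 0.998, 0.003], [0.999, -0.055, -0.001], [-0.001, 0.003, -1.0]]
ft_force: [-0.6, -1.4, 6.7]
grip_width: 0.0581
gripper_force: 57.9
```

Call:
arm_command(
  deltas=[
    {"rx": 0,"ry": 0,"rz": 0,"dx": 0.002,"dy": 0,"dz": 0,"fingers": 0.05},
    {"rx": 0,"ry": 0,"rz": 0,"dx": 0.001,"dy": 0,"dz": 0,"fingers": 0.05},
    {"rx": 0,"ry": 0,"rz": 0,"dx": 0,"dy": 0,"dz": 0,"fingers": 0.05},
  ],
)

```text
time_s: 26.65
position: [0.6214, -0.0465, 0.0404]
tool_rot: [[0.055, 0.998, 0.003], [0.998, -0.055, -0.002], [-0.002, 0.003, -1.0]]
ft_force: [-1.0, -3.4, 6.9]
grip_width: 0.0586
gripper_force: 58.0
```

Call:
arm_command(
  deltas=[
    {"rx": 0,"ry": 0,"rz": 0,"dx": 0.001,"dy": 0,"dz": 0,"fingers": 0.05},
    {"rx": 0,"ry": 0,"rz": 0,"dx": 0.001,"dy": 0,"dz": 0,"fingers": 0.05},
    {"rx": 0,"ry": 0,"rz": 0,"dx": 0,"dy": 0,"dz": 0,"fingers": 0.05},
  ],
)

```text
time_s: 26.95
position: [0.6216, -0.0445, 0.0404]
tool_rot: [[0.055, 0.998, 0.003], [0.998, -0.055, -0.001], [-0.001, 0.003, -1.0]]
ft_force: [-0.9, -3.7, 8.1]
grip_width: 0.0584
gripper_force: 58.1
```

Call:
arm_command(
  deltas=[
    {"rx": 0,"ry": 0,"rz": 0,"dx": 0.001,"dy": 0,"dz": 0,"fingers": 0.05},
    {"rx": 0,"ry": 0,"rz": 0,"dx": 0.001,"dy": 0,"dz": 0,"fingers": 0.05},
    {"rx": 0,"ry": 0,"rz": 0,"dx": 0,"dy": 0,"dz": 0,"fingers": 0.05},
  ],
)

```text
time_s: 27.25
position: [0.6217, -0.0436, 0.0404]
tool_rot: [[0.055, 0.998, 0.003], [0.998, -0.055, -0.003], [-0.003, 0.003, -1.0]]
ft_force: [-2.6, -8.8, 7.8]
grip_width: 0.0583
gripper_force: 58.0
```

Call:
arm_command(
  deltas=[
    {"rx": 0,"ry": 0,"rz": 0,"dx": 0.002,"dy": 0,"dz": 0,"fingers": 0.05},
    {"rx": 0,"ry": 0,"rz": 0,"dx": 0,"dy": 0,"dz": 0,"fingers": 0.05},
    {"rx": 0,"ry": 0,"rz": 0,"dx": -0.003,"dy": 0,"dz": 0,"fingers": 0.05},
    {"rx": 0,"ry": 0,"rz": 0,"dx": 0,"dy": 0,"dz": 0,"fingers": 0.08},
    {"rx": 0,"ry": 0,"rz": 0,"dx": 0,"dy": 0,"dz": 0,"fingers": 0.08},
    {"rx": 0,"ry": 0,"rz": 0,"dx": 0,"dy": 0,"dz": 0,"fingers": 0.08},
    {"rx": 0,"ry": 0,"rz": 0,"dx": 0,"dy": 0,"dz": 0,"fingers": 0.08},
    {"rx": 0,"ry": 0,"rz": 0,"dx": 0,"dy": 0,"dz": -0.02,"fingers": 0.08},
    {"rx": 0,"ry": 0,"rz": 0,"dx": 0,"dy": 0,"dz": -0.04,"fingers": 0.08},
    {"rx": 0,"ry": 0,"rz": 0,"dx": 0,"dy": 0,"dz": -0.04,"fingers": 0.08},
    {"rx": 0,"ry": 0,"rz": 0,"dx": 0,"dy": -0.01,"dz": -0.04,"fingers": 0.08},
    {"rx": 0,"ry": 0,"rz": 0,"dx": 0.01,"dy": -0.025,"dz": -0.02,"fingers": 0.08},
  ],
)

```text
time_s: 28.45
position: [0.5878, -0.0318, 0.2019]
tool_rot: [[0.056, 0.998, 0.005], [0.998, -0.056, -0.001], [-0.001, 0.005, -1.0]]
ft_force: [-0.6, 0.3, -0.6]
grip_width: 0.0799
gripper_force: 0.0
```

Call:
arm_command(
  deltas=[
    {"rx": 0,"ry": 0,"rz": 0,"dx": 0.01,"dy": -0.025,"dz": 0,"fingers": 0.08},
    {"rx": 0,"ry": 0,"rz": 0,"dx": 0.01,"dy": -0.025,"dz": 0,"fingers": 0.08},
    {"rx": 0,"ry": 0,"rz": 0,"dx": 0.01,"dy": -0.025,"dz": 0,"fingers": 0.08},
    {"rx": 0,"ry": 0,"rz": 0,"dx": 0.01,"dy": -0.025,"dz": 0,"fingers": 0.08},
    {"rx": 0,"ry": 0,"rz": 0,"dx": 0.01,"dy": -0.025,"dz": 0,"fingers": 0.08},
    {"rx": 0,"ry": 0,"rz": 0,"dx": 0.01,"dy": -0.025,"dz": 0,"fingers": 0.08},
    {"rx": 0,"ry": 0,"rz": 0,"dx": 0,"dy": 0,"dz": 0,"fingers": 0.08},
    {"rx": 0,"ry": 0,"rz": 0,"dx": 0,"dy": 0,"dz": 0,"fingers": 0.08},
  ],
)

```text
time_s: 29.25
position: [0.4401, 0.0373, 0.1991]
tool_rot: [[0.054, 0.999, 0.001], [0.999, -0.054, -0.0], [-0.0, 0.001, -1.0]]
ft_force: [-0.1, -0.7, 0.8]
grip_width: 0.0799
gripper_force: 0.0
```

```bash
python3 look.py w7 120 60 380 260 3 wedge; python3 -c "
from rig import env;print(env.observe()['q'])"
```

```text
wedge [([172.0, 152.0, 285.0, 199.0], 0.55)] [([268.4, 168.3], 0.66, [0.452, 0.036])]
[0.44067019 0.03688989 0.19873951] [[0.055, 0.998, 0.0], [0.998, -0.055, -0.0], [-0.0, 0.0, -1.0]]
[-1.06246202e+01  1.15200963e+01  9.13662387e+01  1.14789601e-03
  7.71024282e+01 -7.45847116e+00]
```

View pics/w7c.png

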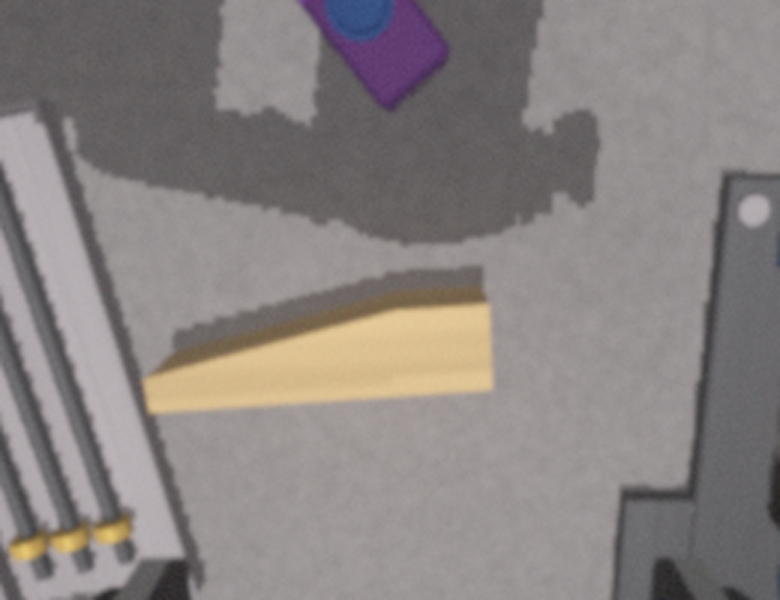

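The wedge top has its butt corners at (489,303) and (492,390), and its thin end at (145,378) and (150,412). The straight side faces -y.

```bash
python3 corners.py w7 120 60 3 .042 150 412 492 390 489 303 395 307 145 378
```

```text
[[0.3331, 0.0163], [0.468, 0.0181], [0.4678, 0.0525], [0.4322, 0.0529], [0.3332, 0.0302]] centre [0.4253 0.0349]
edge 0 1 len 0.1349 yaw 0.77
edge 3 2 len 0.0356 yaw -0.62
edge 0 3 len 0.1057 yaw 20.31
edge 1 2 len 0.0345 yaw 90.29
```

Call:
arm_command(
  deltas=[
    {"rx": 0,"ry": 0,"rz": 0.137,"dx": 0,"dy": 0,"dz": 0,"fingers": 0.065},
    {"rx": 0,"ry": 0,"rz": 0.137,"dx": 0,"dy": 0,"dz": 0,"fingers": 0.065},
    {"rx": 0,"ry": 0,"rz": 0.137,"dx": 0,"dy": 0,"dz": 0,"fingers": 0.065},
    {"rx": 0,"ry": 0,"rz": 0.137,"dx": 0,"dy": 0,"dz": 0,"fingers": 0.065},
    {"rx": 0,"ry": 0,"rz": 0.137,"dx": 0,"dy": 0,"dz": 0,"fingers": 0.065},
    {"rx": 0,"ry": 0,"rz": 0.137,"dx": 0,"dy": 0,"dz": 0,"fingers": 0.065},
    {"rx": 0,"ry": 0,"rz": 0.137,"dx": 0,"dy": 0,"dz": 0,"fingers": 0.065},
    {"rx": 0,"ry": 0,"rz": 0.137,"dx": 0,"dy": 0,"dz": 0,"fingers": 0.065},
    {"rx": 0,"ry": 0,"rz": 0.137,"dx": 0,"dy": 0,"dz": 0,"fingers": 0.065},
    {"rx": 0,"ry": 0,"rz": 0.137,"dx": 0,"dy": 0,"dz": 0,"fingers": 0.065},
    {"rx": 0,"ry": 0,"rz": 0.137,"dx": 0,"dy": 0,"dz": 0,"fingers": 0.065},
    {"rx": 0,"ry": 0,"rz": 0,"dx": 0,"dy": 0,"dz": 0,"fingers": 0.065},
  ],
)

```text
time_s: 30.6
position: [0.4405, 0.0369, 0.1986]
tool_rot: [[1.0, 0.007, -0.0], [0.007, -1.0, 0.0], [-0.0, -0.0, -1.0]]
ft_force: [-0.9, -0.7, 0.6]
grip_width: 0.065
gripper_force: 0.0
```

Call:
arm_command(
  deltas=[
    {"rx": 0,"ry": 0,"rz": 0,"dx": 0.01,"dy": 0.002,"dz": 0,"fingers": 0.065},
    {"rx": 0,"ry": 0,"rz": 0,"dx": 0,"dy": 0,"dz": 0.04,"fingers": 0.065},
    {"rx": 0,"ry": 0,"rz": 0,"dx": 0,"dy": 0,"dz": 0.04,"fingers": 0.065},
    {"rx": 0,"ry": 0,"rz": 0,"dx": 0,"dy": 0,"dz": 0.04,"fingers": 0.065},
    {"rx": 0,"ry": 0,"rz": 0,"dx": 0,"dy": 0,"dz": 0.035,"fingers": 0.065},
    {"rx": 0,"ry": 0,"rz": 0,"dx": 0,"dy": 0,"dz": 0.02,"fingers": 0.065},
    {"rx": 0,"ry": 0,"rz": 0,"dx": 0,"dy": 0,"dz": 0.011,"fingers": 0.065},
    {"rx": 0,"ry": 0,"rz": 0,"dx": 0,"dy": 0,"dz": 0,"fingers": 0.065},
  ],
)

```text
time_s: 31.4
position: [0.45, 0.0351, 0.0113]
tool_rot: [[1.0, 0.011, -0.003], [0.011, -1.0, 0.0], [-0.003, -0.001, -1.0]]
ft_force: [0.6, 0.5, 1.0]
grip_width: 0.0648
gripper_force: 0.0
```

Call:
arm_command(
  deltas=[
    {"rx": 0,"ry": 0,"rz": 0,"dx": 0,"dy": 0,"dz": 0,"fingers": 0.025},
    {"rx": 0,"ry": 0,"rz": 0,"dx": 0,"dy": 0,"dz": 0,"fingers": 0.025},
    {"rx": 0,"ry": 0,"rz": 0,"dx": 0,"dy": 0,"dz": 0,"fingers": 0.025},
    {"rx": 0,"ry": 0,"rz": 0,"dx": 0,"dy": 0,"dz": 0,"fingers": 0.025},
    {"rx": 0,"ry": 0,"rz": 0,"dx": 0,"dy": 0,"dz": 0,"fingers": 0.025},
    {"rx": 0,"ry": 0,"rz": 0,"dx": 0,"dy": 0,"dz": 0,"fingers": 0.025},
    {"rx": 0,"ry": 0,"rz": 0,"dx": 0,"dy": 0,"dz": 0,"fingers": 0.025},
  ],
)

```text
time_s: 32.1
position: [0.4507, 0.0351, 0.0137]
tool_rot: [[1.0, 0.009, 0.002], [0.009, -1.0, -0.0], [0.002, 0.0, -1.0]]
ft_force: [-0.7, 0.6, 7.2]
grip_width: 0.0322
gripper_force: 49.7
```

Call:
arm_command(
  deltas=[
    {"rx": 0,"ry": 0,"rz": 0,"dx": 0,"dy": 0,"dz": -0.03,"fingers": 0.025},
    {"rx": 0,"ry": 0,"rz": 0,"dx": 0,"dy": 0,"dz": -0.04,"fingers": 0.025},
    {"rx": 0,"ry": 0,"rz": 0,"dx": 0,"dy": 0,"dz": -0.04,"fingers": 0.025},
    {"rx": 0,"ry": 0,"rz": 0,"dx": 0,"dy": 0,"dz": -0.03,"fingers": 0.025},
    {"rx": 0,"ry": 0,"rz": -0.1466,"dx": 0,"dy": 0,"dz": 0,"fingers": 0.025},
    {"rx": 0,"ry": 0,"rz": -0.1466,"dx": 0,"dy": 0,"dz": 0,"fingers": 0.025},
    {"rx": 0,"ry": 0,"rz": -0.1466,"dx": 0,"dy": 0,"dz": 0,"fingers": 0.025},
    {"rx": 0,"ry": 0,"rz": -0.1466,"dx": 0,"dy": 0,"dz": 0,"fingers": 0.025},
    {"rx": 0,"ry": 0,"rz": -0.1466,"dx": 0,"dy": 0,"dz": 0,"fingers": 0.025},
    {"rx": 0,"ry": 0,"rz": -0.1466,"dx": 0,"dy": 0,"dz": 0,"fingers": 0.025},
    {"rx": 0,"ry": 0,"rz": -0.1466,"dx": 0,"dy": 0,"dz": 0,"fingers": 0.025},
    {"rx": 0,"ry": 0,"rz": -0.1466,"dx": 0,"dy": 0,"dz": 0,"fingers": 0.025},
  ],
)

```text
time_s: 33.3
position: [0.4498, 0.0353, 0.153]
tool_rot: [[0.374, 0.928, 0.0], [0.928, -0.374, 0.0], [0.0, 0.0, -1.0]]
ft_force: [0.6, -0.8, -1.4]
grip_width: 0.032
gripper_force: 50.3
```

Call:
arm_command(
  deltas=[
    {"rx": 0,"ry": 0,"rz": -0.1466,"dx": 0,"dy": 0,"dz": 0,"fingers": 0.025},
    {"rx": 0,"ry": 0,"rz": -0.1466,"dx": 0,"dy": 0,"dz": 0,"fingers": 0.025},
    {"rx": 0,"ry": 0,"rz": -0.1466,"dx": 0,"dy": 0,"dz": 0,"fingers": 0.025},
    {"rx": 0,"ry": 0,"rz": -0.1466,"dx": 0,"dy": 0,"dz": 0,"fingers": 0.025},
    {"rx": 0,"ry": 0,"rz": -0.1466,"dx": 0,"dy": 0,"dz": 0,"fingers": 0.025},
    {"rx": 0,"ry": 0,"rz": -0.1466,"dx": 0,"dy": 0,"dz": 0,"fingers": 0.025},
    {"rx": 0,"ry": 0,"rz": -0.1466,"dx": 0,"dy": 0,"dz": 0,"fingers": 0.025},
    {"rx": 0,"ry": 0,"rz": -0.1466,"dx": 0,"dy": 0,"dz": 0,"fingers": 0.025},
    {"rx": 0,"ry": 0,"rz": -0.1466,"dx": 0,"dy": 0,"dz": 0,"fingers": 0.025},
    {"rx": 0,"ry": 0,"rz": -0.1466,"dx": 0,"dy": 0,"dz": 0,"fingers": 0.025},
    {"rx": 0,"ry": 0,"rz": -0.1466,"dx": 0,"dy": 0,"dz": 0,"fingers": 0.025},
    {"rx": 0,"ry": 0,"rz": -0.1466,"dx": 0,"dy": 0,"dz": 0,"fingers": 0.025},
  ],
)

```text
time_s: 34.5
position: [0.4497, 0.0353, 0.153]
tool_rot: [[-0.981, 0.193, 0.0], [0.193, 0.981, -0.0], [-0.0, 0.0, -1.0]]
ft_force: [0.9, 0.3, 0.1]
grip_width: 0.0323
gripper_force: 50.3
```

Call:
arm_command(
  deltas=[
    {"rx": 0,"ry": 0,"rz": -0.1466,"dx": 0,"dy": 0,"dz": 0,"fingers": 0.025},
    {"rx": 0,"ry": 0,"rz": 0,"dx": -0.005,"dy": -0.025,"dz": 0,"fingers": 0.025},
    {"rx": 0,"ry": 0,"rz": 0,"dx": -0.006,"dy": -0.025,"dz": 0,"fingers": 0.025},
    {"rx": 0,"ry": 0,"rz": 0,"dx": -0.006,"dy": -0.025,"dz": 0,"fingers": 0.025},
    {"rx": 0,"ry": 0,"rz": 0,"dx": -0.006,"dy": -0.028,"dz": 0,"fingers": 0.025},
    {"rx": 0,"ry": 0,"rz": 0,"dx": 0,"dy": 0,"dz": 0,"fingers": 0.025},
    {"rx": 0,"ry": 0,"rz": 0,"dx": 0,"dy": 0,"dz": 0,"fingers": 0.025},
  ],
)

```text
time_s: 35.2
position: [0.467, -0.0688, 0.1528]
tool_rot: [[-0.998, 0.055, -0.0], [0.055, 0.998, 0.0], [0.0, 0.0, -1.0]]
ft_force: [-0.4, 0.6, -1.7]
grip_width: 0.0322
gripper_force: 50.4
```

Call:
arm_command(
  deltas=[
    {"rx": 0,"ry": 0,"rz": 0,"dx": 0,"dy": -0.001,"dz": 0.04,"fingers": 0.025},
    {"rx": 0,"ry": 0,"rz": 0,"dx": 0,"dy": 0,"dz": 0.04,"fingers": 0.025},
    {"rx": 0,"ry": 0,"rz": 0,"dx": 0,"dy": 0,"dz": 0.03,"fingers": 0.025},
    {"rx": 0,"ry": 0,"rz": 0,"dx": 0,"dy": 0,"dz": 0.013,"fingers": 0.025},
    {"rx": 0,"ry": 0,"rz": 0,"dx": 0,"dy": 0,"dz": 0,"fingers": 0.025},
    {"rx": 0,"ry": 0,"rz": 0,"dx": 0,"dy": 0,"dz": 0,"fingers": 0.025},
  ],
)

```text
time_s: 35.8
position: [0.4675, -0.0692, 0.0304]
tool_rot: [[-0.999, 0.053, 0.0], [0.053, 0.999, -0.0], [-0.0, -0.0, -1.0]]
ft_force: [0.2, -0.1, 0.4]
grip_width: 0.032
gripper_force: 50.4
```

```bash
python3 - <<'E'
from h import *
w=env.get_image("wrist")
sc=env.get_image("scene");sd=env.get_image("side")
a=cv2.resize(sc["color"][175:245,205:300],(400,295),interpolation=cv2.INTER_CUBIC);b=cv2.resize(sd["color"][150:240,220:330],(360,295),interpolation=cv2.INTER_CUBIC)
w=cv2.resize(w["color"][:300],(512,300))
cv2.imwrite("pics/m8.png",np.vstack([np.hstack([a,b]),np.hstack([w,np.zeros((300,248,3),np.uint8)])]))
print(env.observe()["position"])
E
```

```text
[ 0.46780193 -0.06972795  0.0308646 ]
```

View pics/m8.png

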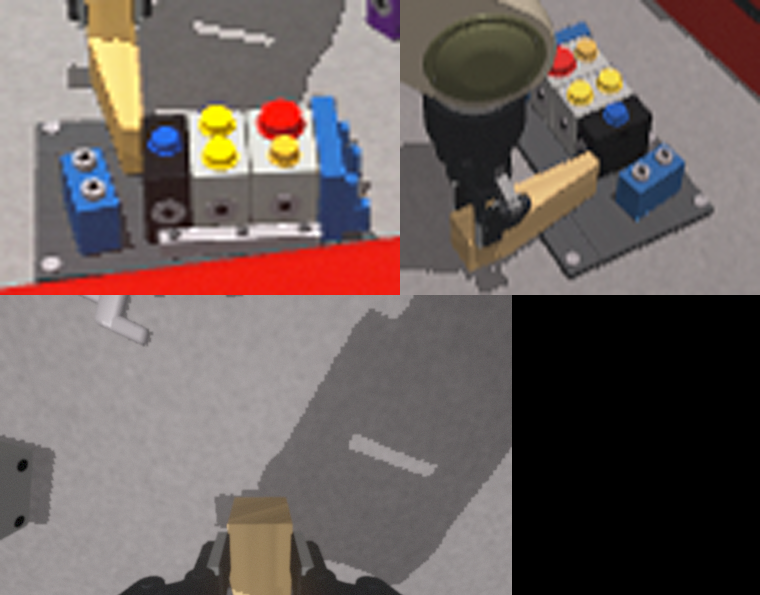

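The wedge points into the gap with its straight side to the black cover (scene crop about (125,150)), and the stack is tight. Next I slide it in.

Call:
arm_command(
  deltas=[
    {"rx": 0,"ry": 0,"rz": 0,"dx": 0,"dy": 0,"dz": 0.004,"fingers": 0.025},
    {"rx": 0,"ry": 0,"rz": 0,"dx": -0.01,"dy": 0,"dz": 0,"fingers": 0.025},
    {"rx": 0,"ry": 0,"rz": 0,"dx": -0.01,"dy": 0,"dz": 0,"fingers": 0.025},
    {"rx": 0,"ry": 0,"rz": 0,"dx": -0.01,"dy": 0,"dz": 0,"fingers": 0.025},
    {"rx": 0,"ry": 0,"rz": 0,"dx": -0.01,"dy": 0,"dz": 0,"fingers": 0.025},
    {"rx": 0,"ry": 0,"rz": 0,"dx": 0,"dy": 0,"dz": 0,"fingers": 0.025},
  ],
)

```text
time_s: 36.55
position: [0.5021, -0.071, 0.0243]
tool_rot: [[-0.998, 0.054, -0.014], [0.054, 0.999, 0.003], [0.014, 0.002, -1.0]]
ft_force: [-20.2, -3.4, 3.6]
grip_width: 0.0325
gripper_force: 61.3
```

Call:
arm_command(
  deltas=[
    {"rx": 0,"ry": 0,"rz": 0,"dx": -0.005,"dy": 0.0005,"dz": 0,"fingers": 0.025},
    {"rx": 0,"ry": 0,"rz": 0,"dx": -0.005,"dy": 0.0005,"dz": 0,"fingers": 0.025},
    {"rx": 0,"ry": 0,"rz": 0,"dx": 0,"dy": 0,"dz": 0,"fingers": 0.025},
  ],
)

```text
time_s: 36.85
position: [0.5105, -0.0704, 0.024]
tool_rot: [[-0.998, 0.054, -0.018], [0.054, 0.999, 0.003], [0.018, 0.002, -1.0]]
ft_force: [-25.6, -4.1, 5.8]
grip_width: 0.0311
gripper_force: 48.9
```

```bash
python3 - <<'E'
from h import *
def wood(c):
    h=cv2.cvtColor(c,cv2.COLOR_BGR2HSV);return cv2.inRange(h,(12,60,60),(28,200,255))
m=cv2.imread("pics/m8.png");old=m[295:,:512]
w=env.get_image("wrist");sc=env.get_image("scene");sd=env.get_image("side")
for n,c in(("old",old),("new",w["color"][:300])):
    k=wood(c);r=np.where(k[:,225:300].sum(1)>255*20)[0];print(n,r.min(),r.max(),[ (np.where(k[i])[0].min(),np.where(k[i])[0].max()) for i in (r.min()+3,r.min()+40)])
def cr(X,Y,Z,c=np.array([.6206,-.0317]),s=-.0548,k=.9985): return [c[0]+X*k-Y*s,c[1]+X*s+Y*k,Z]
for nm,im in(("scene",sc),("side",sd)):
    print(nm,"plug pred",np.round(proj(np.array([cr(.001,-.012,.082)]),im)))
    h=cv2.cvtColor(im["color"],cv2.COLOR_BGR2HSV);b=cv2.inRange(h,(100,150,90),(125,255,255))
    n,_,st,ce=cv2.connectedComponentsWithStats(b)
    print([(st[i].tolist(),ce[i].round(1).tolist()) for i in range(1,n) if st[i][4]>15 and 200<ce[i][0]<330])
a=cv2.resize(sc["color"][185:245,205:300],(475,300),interpolation=cv2.INTER_CUBIC);b=cv2.resize(sd["color"][150:240,240:330],(300,300),interpolation=cv2.INTER_CUBIC)
cv2.imwrite("pics/m9.png",np.vstack([np.hstack([a,b]),np.hstack([cv2.resize(w["color"][:300],(512,300)),np.zeros((300,263,3),np.uint8)])]))
o=env.observe();print(o["position"],o["ft_force"],o["wrist_torque"])
E
```

```text
old 202 299 [(np.int64(234), np.int64(286)), (np.int64(229), np.int64(291))]
new 155 299 [(np.int64(244), np.int64(282)), (np.int64(236), np.int64(307))]
scene plug pred [[244. 207.]]
[([299, 160, 7, 6, 32], [302.2, 162.2]), ([279, 198, 11, 21, 131], [283.6, 208.3]), ([236, 205, 8, 8, 47], [239.4, 208.8]), ([220, 211, 13, 15, 78], [225.6, 218.6])]
side plug pred [[286. 182.]]
[([216, 80, 8, 14, 53], [219.8, 87.0]), ([292, 110, 5, 12, 17], [293.6, 115.4]), ([285, 183, 8, 8, 45], [288.4, 186.8]), ([287, 196, 20, 18, 98], [295.9, 203.5])]
[ 0.51047262 -0.07047287  0.02412989] [-26.12514007  -4.02287847   4.81988682] [-0.7508476   4.07995798 -0.6506981 ]
```

View pics/m9.png

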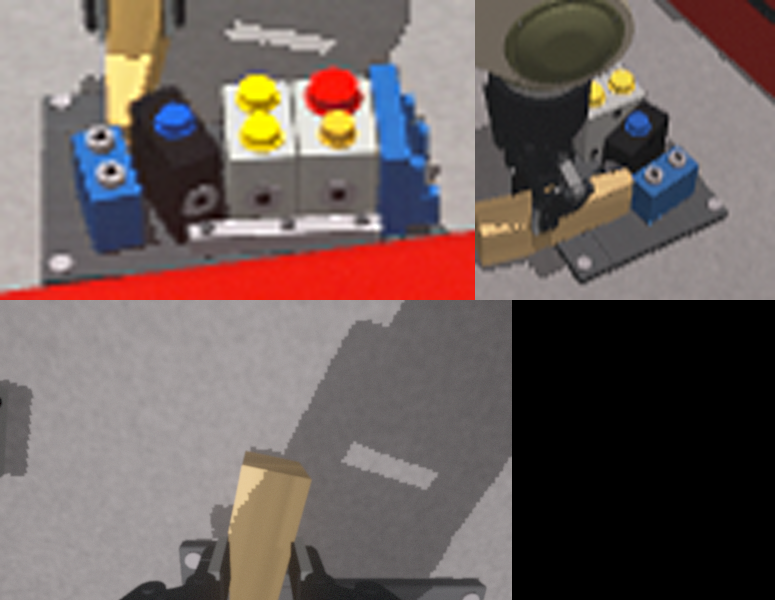

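The last crop shows the wedge tip caught the cover's front. The cover has turned at scene crop (180,160), and the wedge has slipped back in the grip. The plan is to back the wedge out, park it on the bench, reseat the cover, then retry with more side clearance.

Call:
arm_command(
  deltas=[
    {"rx": 0,"ry": 0,"rz": 0,"dx": 0.01,"dy": 0,"dz": 0,"fingers": 0.025},
    {"rx": 0,"ry": 0,"rz": 0,"dx": 0.015,"dy": -0.002,"dz": 0,"fingers": 0.025},
    {"rx": 0,"ry": 0,"rz": 0,"dx": 0.02,"dy": 0,"dz": 0,"fingers": 0.025},
    {"rx": 0,"ry": 0,"rz": 0,"dx": 0.02,"dy": 0,"dz": -0.02,"fingers": 0.025},
    {"rx": 0,"ry": 0,"rz": 0,"dx": 0.02,"dy": 0.01,"dz": -0.02,"fingers": 0.025},
    {"rx": 0,"ry": 0,"rz": 0,"dx": 0.005,"dy": 0.02,"dz": 0,"fingers": 0.025},
    {"rx": 0,"ry": 0,"rz": 0,"dx": 0,"dy": 0.02,"dz": 0,"fingers": 0.025},
    {"rx": 0,"ry": 0,"rz": 0,"dx": 0,"dy": 0.01,"dz": 0,"fingers": 0.025},
    {"rx": 0,"ry": 0,"rz": 0,"dx": 0,"dy": 0,"dz": 0,"fingers": 0.025},
    {"rx": 0,"ry": 0,"rz": 0,"dx": 0,"dy": 0,"dz": 0,"fingers": 0.025},
  ],
)

```text
time_s: 38.0
position: [0.431, -0.0091, 0.0658]
tool_rot: [[-0.999, 0.054, 0.0], [0.054, 0.999, -0.0], [-0.0, -0.0, -1.0]]
ft_force: [-0.7, 0.5, -1.3]
grip_width: 0.0315
gripper_force: 49.3
```

Call:
arm_command(
  deltas=[
    {"rx": 0,"ry": 0,"rz": 0,"dx": 0,"dy": 0,"dz": 0.025,"fingers": 0.025},
    {"rx": 0,"ry": 0,"rz": 0,"dx": 0,"dy": 0,"dz": 0.015,"fingers": 0.025},
    {"rx": 0,"ry": 0,"rz": 0,"dx": 0,"dy": 0,"dz": 0.008,"fingers": 0.025},
    {"rx": 0,"ry": 0,"rz": 0,"dx": 0,"dy": 0,"dz": 0.002,"fingers": 0.025},
    {"rx": 0,"ry": 0,"rz": 0,"dx": 0,"dy": 0,"dz": 0,"fingers": 0.025},
  ],
)

```text
time_s: 38.5
position: [0.4308, -0.0091, 0.0159]
tool_rot: [[-0.999, 0.055, 0.0], [0.055, 0.999, -0.0], [-0.0, -0.0, -1.0]]
ft_force: [0.0, -0.1, -0.4]
grip_width: 0.0311
gripper_force: 49.4
```

Call:
arm_command(
  deltas=[
    {"rx": 0,"ry": 0,"rz": 0,"dx": 0,"dy": 0,"dz": 0.001,"fingers": 0.065},
    {"rx": 0,"ry": 0,"rz": 0,"dx": 0,"dy": 0,"dz": 0,"fingers": 0.065},
    {"rx": 0,"ry": 0,"rz": 0,"dx": 0,"dy": 0,"dz": 0,"fingers": 0.065},
    {"rx": 0,"ry": 0,"rz": 0,"dx": 0,"dy": 0,"dz": 0,"fingers": 0.065},
    {"rx": 0,"ry": 0,"rz": 0,"dx": 0,"dy": 0,"dz": 0,"fingers": 0.065},
    {"rx": 0,"ry": 0,"rz": 0,"dx": 0,"dy": 0,"dz": -0.03,"fingers": 0.07},
    {"rx": 0,"ry": 0,"rz": 0,"dx": 0,"dy": 0,"dz": -0.04,"fingers": 0.085},
    {"rx": 0,"ry": 0,"rz": 0,"dx": 0,"dy": 0,"dz": -0.04,"fingers": 0.085},
    {"rx": 0,"ry": 0,"rz": 0,"dx": 0,"dy": 0,"dz": -0.04,"fingers": 0.085},
    {"rx": 0,"ry": 0,"rz": 0,"dx": 0,"dy": 0,"dz": -0.03,"fingers": 0.085},
    {"rx": 0,"ry": 0,"rz": 0,"dx": 0,"dy": 0,"dz": 0,"fingers": 0.085},
  ],
)

```text
time_s: 39.6
position: [0.4321, -0.0091, 0.1984]
tool_rot: [[-0.999, 0.054, 0.007], [0.054, 0.999, -0.002], [-0.008, -0.002, -1.0]]
ft_force: [-0.3, 0.1, -1.0]
grip_width: 0.0852
gripper_force: 0.0
```

Call:
arm_command(
  deltas=[
    {"rx": 0,"ry": 0,"rz": 0.1428,"dx": 0,"dy": 0,"dz": 0,"fingers": 0.085},
    {"rx": 0,"ry": 0,"rz": 0.1428,"dx": 0,"dy": 0,"dz": 0,"fingers": 0.085},
    {"rx": 0,"ry": 0,"rz": 0.1428,"dx": 0,"dy": 0,"dz": 0,"fingers": 0.085},
    {"rx": 0,"ry": 0,"rz": 0.1428,"dx": 0,"dy": 0,"dz": 0,"fingers": 0.085},
    {"rx": 0,"ry": 0,"rz": 0.1428,"dx": 0,"dy": 0,"dz": 0,"fingers": 0.085},
    {"rx": 0,"ry": 0,"rz": 0.1428,"dx": 0,"dy": 0,"dz": 0,"fingers": 0.085},
    {"rx": 0,"ry": 0,"rz": 0.1428,"dx": 0,"dy": 0,"dz": 0,"fingers": 0.085},
    {"rx": 0,"ry": 0,"rz": 0.1428,"dx": 0,"dy": 0,"dz": 0,"fingers": 0.085},
    {"rx": 0,"ry": 0,"rz": 0.1428,"dx": 0,"dy": 0,"dz": 0,"fingers": 0.085},
    {"rx": 0,"ry": 0,"rz": 0.1428,"dx": 0,"dy": 0,"dz": 0,"fingers": 0.085},
    {"rx": 0,"ry": 0,"rz": 0.1428,"dx": 0,"dy": 0,"dz": 0,"fingers": 0.085},
    {"rx": 0,"ry": 0,"rz": 0,"dx": 0,"dy": 0,"dz": 0,"fingers": 0.085},
  ],
)

```text
time_s: 40.8
position: [0.4301, -0.0086, 0.194]
tool_rot: [[0.055, 0.998, -0.001], [0.998, -0.055, 0.0], [0.0, -0.001, -1.0]]
ft_force: [-0.1, -0.5, 0.4]
grip_width: 0.0851
gripper_force: 0.0
```

Call:
arm_command(
  deltas=[
    {"rx": 0,"ry": 0,"rz": 0,"dx": -0.006,"dy": 0.026,"dz": 0,"fingers": 0.085},
    {"rx": 0,"ry": 0,"rz": 0,"dx": -0.006,"dy": 0.026,"dz": 0,"fingers": 0.085},
    {"rx": 0,"ry": 0,"rz": 0,"dx": -0.006,"dy": 0.026,"dz": 0,"fingers": 0.085},
    {"rx": 0,"ry": 0,"rz": 0,"dx": -0.006,"dy": 0.026,"dz": 0,"fingers": 0.085},
    {"rx": 0,"ry": 0,"rz": 0,"dx": -0.006,"dy": 0.026,"dz": 0,"fingers": 0.085},
    {"rx": 0,"ry": 0,"rz": 0,"dx": -0.006,"dy": 0.026,"dz": 0,"fingers": 0.085},
    {"rx": 0,"ry": 0,"rz": 0,"dx": -0.006,"dy": 0.026,"dz": 0,"fingers": 0.085},
    {"rx": 0,"ry": 0,"rz": 0,"dx": 0,"dy": 0,"dz": 0,"fingers": 0.085},
    {"rx": 0,"ry": 0,"rz": 0,"dx": 0,"dy": 0,"dz": 0,"fingers": 0.085},
  ],
)

```text
time_s: 41.7
position: [0.6096, -0.0605, 0.1938]
tool_rot: [[0.052, 0.999, -0.002], [0.999, -0.052, 0.001], [0.0, -0.002, -1.0]]
ft_force: [-0.2, 0.3, -0.0]
grip_width: 0.085
gripper_force: 0.0
```

```bash
cat > seg.py <<'E'
from h import *
import sys
name=sys.argv[1]
im=env.get_image("wrist");cv2.imwrite(f"pics/{name}.png",im["color"])
np.savez(f"pics/{name}.npz",**{k:im[k] for k in("camera_matrix","eye","orientation")})
h=cv2.cvtColor(im["color"],cv2.COLOR_BGR2HSV)
C=np.array([.6206,-.0317]);s=-.0548;k=.9985
def cra(w): d=np.array(w[:2])-C;return (k*d[0]+s*d[1],-s*d[0]+k*d[1])
for nm,lo,hi,z in(("blue plug",(100,130,60),(125,255,255),.082),("yellow",(25,100,80),(34,255,255),.083),("red",(0,150,60),(5,255,255),.084),("brass",(15,110,60),(24,255,255),.084)):
    n,_,st,ce=cv2.connectedComponentsWithStats(cv2.inRange(h,lo,hi))
    for i in range(1,n):
        if st[i][4]>100 and st[i][4]<9000: print(nm,st[i].tolist(),"cradle mm",np.round(np.array(cra(back(ce[i],im,z)))*1e3,1).tolist())
o=env.observe();print(o["position"],np.round(o["tool_rot"],3).tolist())
E
python3 seg.py w10
```

```text
blue plug [230, 33, 78, 31, 1102] cradle mm [-8.1, 92.4]
blue plug [263, 171, 18, 19, 113] cradle mm [2.4, -21.5]
blue plug [252, 193, 49, 29, 574] cradle mm [7.4, -48.9]
red [407, 0, 51, 253, 5228] cradle mm [150.9, 35.0]
red [242, 72, 32, 34, 850] cradle mm [-11.5, 62.6]
red [404, 254, 30, 45, 326] cradle mm [166.7, -130.1]
brass [278, 78, 23, 23, 407] cradle mm [16.6, 62.4]
brass [244, 122, 24, 25, 422] cradle mm [-13.0, 22.6]
brass [275, 122, 24, 24, 443] cradle mm [15.8, 22.6]
[ 0.60928191 -0.06026707  0.19421901] [[0.052, 0.999, -0.001], [0.999, -0.052, 0.0], [0.0, -0.001, -1.0]]
```

```bash
python3 - <<'E'
from h import *
c=cv2.imread("pics/w10.png");im=np.load("pics/w10.npz")
g=cv2.cvtColor(c,cv2.COLOR_BGR2GRAY);x0,y0=220,135
r=cv2.resize(g[y0:225,x0:325],None,fx=4,fy=4,interpolation=cv2.INTER_CUBIC)
r=cv2.createCLAHE(4,(4,4)).apply(cv2.GaussianBlur(r,(5,5),0))
L=cv2.HoughLinesP(cv2.Canny(r,50,120),1,np.pi/180,30,minLineLength=45,maxLineGap=8)
C=np.array([.6206,-.0317]);s=-.0548;k=.9985
for l in L[:,0]:
    w=[back((l[i]/4+x0,l[i+1]/4+y0),im,.074)[:2]-C for i in(0,2)];w=[(1e3*(k*d[0]+s*d[1]),1e3*(-s*d[0]+k*d[1])) for d in w]
    print(np.round(w).astype(int).tolist(),round(np.degrees(np.arctan2(w[1][1]-w[0][1],w[1][0]-w[0][0]))))
for rr in range(148,216,4): print(rr,g[rr,224:322:4].tolist())
E
```

```text
[[-16, -72], [1, -73]] -2
[[-6, -46], [15, -42]] 11
[[42, -61], [43, -27]] 89
[[43, -6], [43, 19]] 90
[[-25, -22], [-7, -15]] 23
[[12, -43], [28, -40]] 11
[[5, -73], [24, -73]] 0
[[42, -61], [43, -45]] 90
[[30, -11], [35, -24]] -68
148 [106, 107, 110, 106, 104, 127, 128, 130, 130, 128, 130, 129, 127, 130, 131, 132, 132, 131, 131, 136, 190, 122, 111, 146, 149]
152 [107, 107, 110, 107, 107, 110, 111, 105, 107, 106, 104, 102, 105, 103, 102, 103, 103, 107, 116, 173, 191, 116, 113, 148, 145]
156 [106, 104, 108, 107, 107, 73, 67, 67, 70, 65, 63, 48, 47, 41, 48, 44, 48, 50, 125, 118, 138, 110, 116, 147, 145]
160 [108, 107, 108, 110, 111, 71, 69, 68, 55, 47, 43, 49, 44, 45, 48, 53, 60, 55, 117, 138, 163, 111, 121, 144, 148]
164 [108, 106, 108, 103, 107, 68, 50, 41, 42, 40, 45, 40, 42, 51, 49, 56, 60, 76, 104, 193, 189, 108, 129, 147, 148]
168 [109, 110, 110, 110, 107, 49, 43, 41, 45, 38, 50, 52, 92, 92, 64, 66, 98, 98, 82, 109, 112, 111, 132, 147, 147]
172 [104, 108, 107, 107, 105, 43, 44, 44, 66, 93, 98, 110, 83, 116, 104, 94, 99, 96, 97, 83, 110, 109, 132, 143, 146]
176 [108, 105, 110, 110
[... 511 characters left out ...]
 87, 86, 81, 57, 61, 58, 62, 65, 77, 105, 111, 106, 149, 149, 153]
196 [108, 105, 109, 107, 107, 106, 74, 85, 80, 82, 70, 64, 65, 78, 93, 111, 117, 121, 121, 107, 110, 109, 147, 144, 151]
200 [109, 110, 109, 109, 109, 110, 110, 76, 86, 106, 114, 124, 121, 121, 121, 101, 98, 91, 118, 102, 112, 107, 149, 147, 146]
204 [108, 108, 110, 111, 107, 107, 109, 110, 120, 109, 101, 92, 122, 118, 117, 161, 174, 183, 125, 103, 110, 106, 147, 147, 149]
208 [111, 110, 108, 107, 106, 107, 109, 108, 118, 173, 183, 177, 118, 118, 121, 186, 81, 152, 147, 109, 111, 110, 150, 149, 147]
212 [107, 111, 107, 109, 108, 107, 109, 106, 120, 183, 83, 175, 128, 117, 119, 161, 181, 181, 120, 110, 123, 114, 147, 151, 152]
```

Call:
arm_command(
  deltas=[
    {"rx": 0,"ry": 0,"rz": 0,"dx": 0.004,"dy": 0.013,"dz": 0,"fingers": 0.085},
    {"rx": 0,"ry": 0,"rz": -0.117,"dx": 0,"dy": 0,"dz": 0,"fingers": 0.085},
    {"rx": 0,"ry": 0,"rz": -0.117,"dx": 0,"dy": 0,"dz": 0,"fingers": 0.085},
    {"rx": 0,"ry": 0,"rz": -0.117,"dx": 0,"dy": 0,"dz": 0,"fingers": 0.085},
    {"rx": 0,"ry": 0,"rz": 0,"dx": 0,"dy": 0,"dz": 0.035,"fingers": 0.085},
    {"rx": 0,"ry": 0,"rz": 0,"dx": 0,"dy": 0,"dz": 0.035,"fingers": 0.085},
    {"rx": 0,"ry": 0,"rz": 0,"dx": 0,"dy": 0,"dz": 0.035,"fingers": 0.085},
    {"rx": 0,"ry": 0,"rz": 0,"dx": 0,"dy": 0,"dz": 0.02,"fingers": 0.085},
    {"rx": 0,"ry": 0,"rz": 0,"dx": 0,"dy": 0,"dz": 0,"fingers": 0.085},
    {"rx": 0,"ry": 0,"rz": 0,"dx": 0,"dy": 0,"dz": 0,"fingers": 0.085},
  ],
)

```text
time_s: 42.75
position: [0.6231, -0.0571, 0.0709]
tool_rot: [[-0.293, 0.956, 0.001], [0.956, 0.293, -0.0], [-0.0, 0.001, -1.0]]
ft_force: [-0.2, -0.1, 1.1]
grip_width: 0.085
gripper_force: 0.0
```

Call:
arm_command(
  deltas=[
    {"rx": 0,"ry": 0,"rz": 0,"dx": 0,"dy": 0,"dz": 0.015,"fingers": 0.085},
    {"rx": 0,"ry": 0,"rz": 0,"dx": 0,"dy": 0,"dz": 0.012,"fingers": 0.085},
    {"rx": 0,"ry": 0,"rz": 0,"dx": 0,"dy": 0,"dz": 0.004,"fingers": 0.085},
    {"rx": 0,"ry": 0,"rz": 0,"dx": 0,"dy": 0,"dz": 0,"fingers": 0.085},
  ],
)

```text
time_s: 43.15
position: [0.6231, -0.0572, 0.0389]
tool_rot: [[-0.293, 0.956, -0.0], [0.956, 0.293, 0.0], [0.0, -0.0, -1.0]]
ft_force: [-1.6, -0.3, -0.6]
grip_width: 0.0844
gripper_force: 0.0
```

Call:
arm_command(
  deltas=[
    {"rx": 0,"ry": 0,"rz": 0,"dx": 0,"dy": 0,"dz": 0,"fingers": 0.05},
    {"rx": 0,"ry": 0,"rz": 0,"dx": 0,"dy": 0,"dz": 0,"fingers": 0.05},
    {"rx": 0,"ry": 0,"rz": 0,"dx": 0,"dy": 0,"dz": 0,"fingers": 0.05},
    {"rx": 0,"ry": 0,"rz": 0,"dx": 0,"dy": 0,"dz": 0,"fingers": 0.05},
    {"rx": 0,"ry": 0,"rz": 0,"dx": 0,"dy": 0,"dz": 0,"fingers": 0.05},
    {"rx": 0,"ry": 0,"rz": 0,"dx": 0,"dy": 0,"dz": 0,"fingers": 0.05},
    {"rx": 0,"ry": 0,"rz": 0,"dx": 0,"dy": 0,"dz": 0,"fingers": 0.05},
  ],
)

```text
time_s: 43.85
position: [0.6229, -0.0574, 0.0398]
tool_rot: [[-0.293, 0.956, -0.0], [0.956, 0.293, -0.0], [-0.0, -0.0, -1.0]]
ft_force: [-3.9, -1.0, 4.8]
grip_width: 0.0585
gripper_force: 53.2
```

Call:
arm_command(
  deltas=[
    {"rx": 0,"ry": 0,"rz": 0,"dx": 0,"dy": 0,"dz": -0.02,"fingers": 0.05},
    {"rx": 0,"ry": 0,"rz": 0.117,"dx": 0,"dy": 0,"dz": 0,"fingers": 0.05},
    {"rx": 0,"ry": 0,"rz": 0.117,"dx": 0,"dy": 0,"dz": 0,"fingers": 0.05},
    {"rx": 0,"ry": 0,"rz": 0.118,"dx": 0,"dy": 0,"dz": 0,"fingers": 0.05},
    {"rx": 0,"ry": 0,"rz": 0,"dx": 0,"dy": -0.002,"dz": 0,"fingers": 0.05},
    {"rx": 0,"ry": 0,"rz": 0,"dx": 0,"dy": 0,"dz": 0.012,"fingers": 0.05},
    {"rx": 0,"ry": 0,"rz": 0,"dx": 0,"dy": 0,"dz": 0.006,"fingers": 0.05},
    {"rx": 0,"ry": 0,"rz": 0,"dx": 0,"dy": 0,"dz": 0,"fingers": 0.05},
  ],
)

```text
time_s: 44.65
position: [0.6208, -0.0571, 0.0401]
tool_rot: [[0.053, 0.999, -0.001], [0.999, -0.053, 0.0], [0.0, -0.001, -1.0]]
ft_force: [0.5, 0.4, -2.6]
grip_width: 0.0587
gripper_force: 55.7
```

Call:
arm_command(
  deltas=[
    {"rx": 0,"ry": 0,"rz": 0,"dx": 0,"dy": 0,"dz": 0.001,"fingers": 0.05},
    {"rx": 0,"ry": 0,"rz": 0,"dx": 0,"dy": 0,"dz": 0.001,"fingers": 0.05},
    {"rx": 0,"ry": 0,"rz": 0,"dx": 0,"dy": 0,"dz": 0,"fingers": 0.05},
  ],
)

```text
time_s: 44.95
position: [0.621, -0.0571, 0.0398]
tool_rot: [[0.054, 0.999, -0.0], [0.999, -0.054, -0.0], [-0.0, -0.0, -1.0]]
ft_force: [-5.5, 0.9, 9.4]
grip_width: 0.0582
gripper_force: 57.2
```

Call:
arm_command(
  deltas=[
    {"rx": 0,"ry": 0,"rz": 0,"dx": 0.002,"dy": 0,"dz": -0.0005,"fingers": 0.05},
    {"rx": 0,"ry": 0,"rz": 0,"dx": 0.002,"dy": 0,"dz": 0,"fingers": 0.05},
    {"rx": 0,"ry": 0,"rz": 0,"dx": 0.002,"dy": 0,"dz": 0,"fingers": 0.05},
    {"rx": 0,"ry": 0,"rz": 0,"dx": 0,"dy": 0,"dz": 0,"fingers": 0.05},
  ],
)

```text
time_s: 45.35
position: [0.6221, -0.0513, 0.0398]
tool_rot: [[0.055, 0.999, 0.002], [0.999, -0.055, -0.001], [-0.001, 0.002, -1.0]]
ft_force: [-1.7, -2.3, 5.1]
grip_width: 0.0585
gripper_force: 56.8
```

Call:
arm_command(
  deltas=[
    {"rx": 0,"ry": 0,"rz": 0,"dx": 0.001,"dy": 0,"dz": 0,"fingers": 0.05},
    {"rx": 0,"ry": 0,"rz": 0,"dx": 0.001,"dy": 0,"dz": 0,"fingers": 0.05},
    {"rx": 0,"ry": 0,"rz": 0,"dx": 0,"dy": 0,"dz": 0,"fingers": 0.05},
  ],
)

```text
time_s: 45.65
position: [0.6222, -0.0495, 0.0398]
tool_rot: [[0.055, 0.998, 0.002], [0.998, -0.055, -0.001], [-0.001, 0.002, -1.0]]
ft_force: [-1.3, -2.7, 5.6]
grip_width: 0.0587
gripper_force: 56.8
```

Call:
arm_command(
  deltas=[
    {"rx": 0,"ry": 0,"rz": 0,"dx": 0.001,"dy": 0,"dz": 0,"fingers": 0.05},
    {"rx": 0,"ry": 0,"rz": 0,"dx": 0.001,"dy": 0,"dz": 0,"fingers": 0.05},
    {"rx": 0,"ry": 0,"rz": 0,"dx": 0,"dy": 0,"dz": 0,"fingers": 0.05},
  ],
)

```text
time_s: 45.95
position: [0.6223, -0.0474, 0.0398]
tool_rot: [[0.055, 0.998, 0.002], [0.998, -0.055, -0.001], [-0.001, 0.002, -1.0]]
ft_force: [-0.9, -3.3, 5.2]
grip_width: 0.0585
gripper_force: 56.7
```

Call:
arm_command(
  deltas=[
    {"rx": 0,"ry": 0,"rz": 0,"dx": 0.001,"dy": 0,"dz": 0,"fingers": 0.05},
    {"rx": 0,"ry": 0,"rz": 0,"dx": 0.001,"dy": 0,"dz": 0,"fingers": 0.05},
    {"rx": 0,"ry": 0,"rz": 0,"dx": 0,"dy": 0,"dz": 0,"fingers": 0.05},
  ],
)

```text
time_s: 46.25
position: [0.6224, -0.0461, 0.0398]
tool_rot: [[0.055, 0.998, 0.002], [0.998, -0.055, -0.002], [-0.002, 0.002, -1.0]]
ft_force: [-1.5, -6.5, 5.0]
grip_width: 0.0584
gripper_force: 56.7
```

Call:
arm_command(
  deltas=[
    {"rx": 0,"ry": 0,"rz": 0,"dx": 0.001,"dy": 0,"dz": 0,"fingers": 0.05},
    {"rx": 0,"ry": 0,"rz": 0,"dx": 0.001,"dy": 0,"dz": 0,"fingers": 0.05},
    {"rx": 0,"ry": 0,"rz": 0,"dx": 0,"dy": 0,"dz": 0,"fingers": 0.05},
  ],
)

```text
time_s: 46.55
position: [0.6225, -0.046, 0.0399]
tool_rot: [[0.056, 0.998, 0.001], [0.998, -0.056, -0.005], [-0.005, 0.002, -1.0]]
ft_force: [-3.1, -14.6, 5.2]
grip_width: 0.058
gripper_force: 56.7
```

Call:
arm_command(
  deltas=[
    {"rx": 0,"ry": 0,"rz": 0,"dx": -0.0025,"dy": 0,"dz": 0,"fingers": 0.05},
    {"rx": 0,"ry": 0,"rz": 0,"dx": 0,"dy": 0,"dz": 0,"fingers": 0.08},
    {"rx": 0,"ry": 0,"rz": 0,"dx": 0,"dy": 0,"dz": 0,"fingers": 0.08},
    {"rx": 0,"ry": 0,"rz": 0,"dx": 0,"dy": 0,"dz": 0,"fingers": 0.08},
    {"rx": 0,"ry": 0,"rz": 0,"dx": 0,"dy": 0,"dz": 0,"fingers": 0.08},
    {"rx": 0,"ry": 0,"rz": 0,"dx": 0,"dy": 0,"dz": -0.02,"fingers": 0.08},
    {"rx": 0,"ry": 0,"rz": 0,"dx": 0,"dy": 0,"dz": -0.04,"fingers": 0.08},
    {"rx": 0,"ry": 0,"rz": 0,"dx": 0,"dy": 0,"dz": -0.04,"fingers": 0.08},
    {"rx": 0,"ry": 0,"rz": 0,"dx": 0,"dy": 0,"dz": -0.04,"fingers": 0.08},
    {"rx": 0,"ry": 0,"rz": 0,"dx": -0.014,"dy": -0.01,"dz": -0.015,"fingers": 0.08},
    {"rx": 0,"ry": 0,"rz": 0,"dx": 0,"dy": 0,"dz": 0,"fingers": 0.08},
    {"rx": 0,"ry": 0,"rz": 0,"dx": 0,"dy": 0,"dz": 0,"fingers": 0.08},
  ],
)

```text
time_s: 47.75
position: [0.6104, -0.0591, 0.1928]
tool_rot: [[0.056, 0.998, -0.002], [0.998, -0.056, 0.001], [0.001, -0.002, -1.0]]
ft_force: [0.8, 1.7, 0.6]
grip_width: 0.0798
gripper_force: 0.0
```

```bash
python3 seg.py w11; python3 - <<'E'
from h import *
c=cv2.imread("pics/w11.png");im=np.load("pics/w11.npz")
g=cv2.cvtColor(c,cv2.COLOR_BGR2GRAY);x0,y0=215,135
r=cv2.resize(g[y0:235,x0:325],None,fx=4,fy=4,interpolation=cv2.INTER_CUBIC)
r=cv2.createCLAHE(4,(4,4)).apply(cv2.GaussianBlur(r,(5,5),0))
L=cv2.HoughLinesP(cv2.Canny(r,50,120),1,np.pi/180,30,minLineLength=60,maxLineGap=8)
C=np.array([.6206,-.0317]);s=-.0548;k=.9985
for l in L[:,0]:
    w=[back((l[i]/4+x0,l[i+1]/4+y0),im,.074)[:2]-C for i in(0,2)];w=[(1e3*(k*d[0]+s*d[1]),1e3*(-s*d[0]+k*d[1])) for d in w]
    print(np.round(w).astype(int).tolist(),round(np.degrees(np.arctan2(w[1][1]-w[0][1],w[1][0]-w[0][0])),1))
E
```

```text
blue plug [229, 35, 76, 30, 1168] cradle mm [-5.4, 93.0]
blue plug [260, 160, 21, 18, 216] cradle mm [1.5, -8.2]
blue plug [252, 194, 49, 29, 607] cradle mm [7.3, -48.6]
red [411, 0, 46, 246, 5079] cradle mm [151.6, 35.2]
red [241, 74, 32, 33, 844] cradle mm [-11.4, 62.6]
red [405, 256, 28, 44, 281] cradle mm [168.8, -131.8]
brass [277, 79, 23, 23, 406] cradle mm [16.6, 62.5]
brass [244, 124, 23, 24, 426] cradle mm [-13.0, 22.4]
brass [274, 124, 24, 24, 436] cradle mm [16.0, 22.7]
[ 0.61036638 -0.05885797  0.19226601] [[0.056, 0.998, -0.003], [0.998, -0.056, 0.001], [0.001, -0.003, -1.0]]
[[-51, -35], [-52, -59]] -90.7
[[43, -27], [43, -11]] 90.3
[[-13, 1], [4, 2]] 1.8
[[-15, -46], [27, -38]] 11.3
[[-51, -9], [-52, -30]] -91.9
[[-15, -48], [13, -43]] 10.9
[[38, -2], [38, 15]] 91.2
[[15, -72], [33, -72]] 0.1
```

Call:
arm_command(
  deltas=[
    {"rx": 0,"ry": 0,"rz": 0,"dx": 0.005,"dy": -0.026,"dz": 0,"fingers": 0.08},
    {"rx": 0,"ry": 0,"rz": 0,"dx": 0.005,"dy": -0.026,"dz": 0,"fingers": 0.08},
    {"rx": 0,"ry": 0,"rz": 0,"dx": 0.005,"dy": -0.026,"dz": 0,"fingers": 0.08},
    {"rx": 0,"ry": 0,"rz": 0,"dx": 0.005,"dy": -0.026,"dz": 0,"fingers": 0.08},
    {"rx": 0,"ry": 0,"rz": 0,"dx": 0.005,"dy": -0.026,"dz": 0,"fingers": 0.08},
    {"rx": 0,"ry": 0,"rz": 0,"dx": 0.005,"dy": -0.026,"dz": 0,"fingers": 0.08},
    {"rx": 0,"ry": 0,"rz": 0,"dx": 0,"dy": -0.026,"dz": 0,"fingers": 0.08},
    {"rx": 0,"ry": 0,"rz": 0,"dx": 0,"dy": 0,"dz": 0,"fingers": 0.08},
    {"rx": 0,"ry": 0,"rz": 0,"dx": 0,"dy": 0,"dz": 0,"fingers": 0.08},
  ],
)

```text
time_s: 48.7
position: [0.4309, -0.0189, 0.1935]
tool_rot: [[0.055, 0.998, -0.001], [0.998, -0.055, 0.001], [0.0, -0.001, -1.0]]
ft_force: [0.3, -0.7, -0.3]
grip_width: 0.0801
gripper_force: 0.0
```

```bash
cat > wed.py <<'E'
from h import *
import sys
im=env.get_image("wrist");cv2.imwrite(f"pics/{sys.argv[1]}.png",im["color"])
np.savez(f"pics/{sys.argv[1]}.npz",**{k:im[k] for k in("camera_matrix","eye","orientation")})
h=cv2.cvtColor(im["color"],cv2.COLOR_BGR2HSV);m=cv2.inRange(h,(12,60,120),(28,200,255))
n,lab,st,ce=cv2.connectedComponentsWithStats(m)
for i in np.argsort(-st[1:,4])[:3]+1:
    c=max(cv2.findContours((lab==i).astype(np.uint8),cv2.RETR_EXTERNAL,cv2.CHAIN_APPROX_NONE)[0],key=cv2.contourArea)
    a=cv2.approxPolyDP(c,2.5,True)[:,0];print(st[i].tolist(),[(p.tolist(),np.round(back(p,im,.042)[:2],4).tolist()) for p in a])
o=env.observe();print(o["position"],np.round(o["tool_rot"],3).tolist())
E
python3 wed.py w12; python3 - <<'E'
from h import *
im=np.load("pics/w11.npz");C=np.array([.6206,-.0317]);s=-.0548;k=.9985
c=cv2.imread("pics/w11.png");h=cv2.cvtColor(c,cv2.COLOR_BGR2HSV)
def cra(p,z): d=back(p,im,z)[:2]-C;return np.round([1e3*(k*d[0]+s*d[1]),1e3*(-s*d[0]+k*d[1])],1).tolist()
m=cv2.inRange(h,(100,130,60),(125,255,255));n,lab,st,ce=cv2.connectedComponentsWithStats(m)
for i in range(1,n):
    if st[i][4]>200 and st[i][1]>150:
        c=max(cv2.findContours((lab==i).astype(np.uint8),cv2.RETR_EXTERNAL,cv2.CHAIN_APPROX_NONE)[0],key=cv2.contourArea)
        z=.054 if st[i][1]>190 else .082
        print([(p.tolist(),cra(p,z)) for p in cv2.approxPolyDP(c,2,True)[:,0]], "boxc",cra((st[i][0]+st[i][2]/2,st[i][1]+st[i][3]/2),z))
E
```

```text
[214, 144, 123, 39, 3211] [([214, 173], [0.3795, -0.0119]), ([216, 177], [0.3813, -0.0167]), ([244, 182], [0.4126, -0.0243]), ([331, 180], [0.5118, -0.0273]), ([336, 168], [0.5171, -0.0136]), ([328, 162], [0.508, -0.0063]), ([328, 165], [0.508, -0.0097]), ([301, 157], [0.4779, 0.001]), ([298, 160], [0.4746, -0.0022]), ([295, 156], [0.4713, 0.0025]), ([264, 154], [0.4371, 0.0065]), ([258, 150], [0.4307, 0.0113]), ([253, 153], [0.425, 0.0083]), ([253, 149], [0.4252, 0.0127]), ([238, 147], [0.4089, 0.0158]), ([236, 150], [0.4064, 0.0126]), ([236, 147], [0.4067, 0.0159]), ([228, 148], [0.3978, 0.0153]), ([231, 145], [0.4014, 0.0184]), ([221, 147], [0.3902, 0.0168]), ([222, 144], [0.3916, 0.02]), ([217, 149], [0.3856, 0.0149])]
[452, 154, 29, 24, 538] [([473, 155], [0.668, -0.0071]), ([462, 155], [0.6558, -0.0064]), ([455, 160], [0.649, -0.0117]), ([452, 168], [0.647, -0.0207]), ([457, 176], [0.6541, -0.0303]), ([470, 177], [0.6689, -0.0323]), ([479, 171], [0.6778, -0.0258]), ([480, 162], [0.6771, -0.0155])]
[423, 154, 27, 25, 513] [([444, 156], [0.6361, -0.0065]), ([431, 155], [0.6216, -
[... 395 characters left out ...]
([277, 172], [8.3, -13.1]), ([276, 177], [7.4, -18.1]), ([279, 165], [10.2, -6.1]), ([271, 160], [2.3, -1.1])] boxc [1.9, -10.0]
[([297, 195], [32.7, -45.8]), ([253, 201], [-16.3, -52.9]), ([256, 222], [-13.1, -78.4]), ([262, 221], [-6.2, -77.1]), ([256, 217], [-13.0, -72.2]), ([255, 212], [-14.1, -66.1]), ([263, 204], [-5.1, -56.4]), ([272, 210], [5.1, -63.6]), ([273, 214], [6.3, -68.5]), ([269, 220], [1.8, -75.9]), ([287, 217], [22.3, -72.1]), ([280, 211], [14.2, -64.8]), ([280, 206], [14.1, -58.8]), ([285, 200], [19.5, -51.7]), ([291, 200], [26.2, -51.7]), ([296, 204], [32.0, -56.4]), ([297, 211], [33.4, -64.8]), ([293, 216], [29.1, -70.9]), ([299, 214], [35.8, -68.5])] boxc [10.2, -61.8]
```

Call:
arm_command(
  deltas=[
    {"rx": 0,"ry": 0,"rz": 0,"dx": 0.007,"dy": -0.017,"dz": 0,"fingers": 0.065},
    {"rx": 0,"ry": 0,"rz": 0,"dx": 0.007,"dy": -0.017,"dz": 0,"fingers": 0.065},
    {"rx": 0,"ry": 0,"rz": -0.1396,"dx": 0,"dy": 0,"dz": 0,"fingers": 0.065},
    {"rx": 0,"ry": 0,"rz": -0.1396,"dx": 0,"dy": 0,"dz": 0,"fingers": 0.065},
    {"rx": 0,"ry": 0,"rz": -0.1396,"dx": 0,"dy": 0,"dz": 0,"fingers": 0.065},
    {"rx": 0,"ry": 0,"rz": -0.1396,"dx": 0,"dy": 0,"dz": 0,"fingers": 0.065},
    {"rx": 0,"ry": 0,"rz": -0.1396,"dx": 0,"dy": 0,"dz": 0,"fingers": 0.065},
    {"rx": 0,"ry": 0,"rz": -0.1396,"dx": 0,"dy": 0,"dz": 0,"fingers": 0.065},
    {"rx": 0,"ry": 0,"rz": -0.1396,"dx": 0,"dy": 0,"dz": 0,"fingers": 0.065},
    {"rx": 0,"ry": 0,"rz": -0.1396,"dx": 0,"dy": 0,"dz": 0,"fingers": 0.065},
    {"rx": 0,"ry": 0,"rz": -0.1396,"dx": 0,"dy": 0,"dz": 0,"fingers": 0.065},
    {"rx": 0,"ry": 0,"rz": -0.1396,"dx": 0,"dy": 0,"dz": 0,"fingers": 0.065},
  ],
)

```text
time_s: 49.95
position: [0.3986, -0.0033, 0.1937]
tool_rot: [[-0.975, 0.222, -0.001], [0.222, 0.975, 0.0], [0.001, 0.0, -1.0]]
ft_force: [0.1, -0.1, -0.1]
grip_width: 0.0652
gripper_force: 0.0
```

Call:
arm_command(
  deltas=[
    {"rx": 0,"ry": 0,"rz": 0,"dx": 0,"dy": 0,"dz": 0.04,"fingers": 0.065},
    {"rx": 0,"ry": 0,"rz": 0,"dx": 0,"dy": 0,"dz": 0.04,"fingers": 0.065},
    {"rx": 0,"ry": 0,"rz": 0,"dx": 0,"dy": 0,"dz": 0.03,"fingers": 0.065},
    {"rx": 0,"ry": 0,"rz": 0,"dx": 0,"dy": 0,"dz": 0,"fingers": 0.065},
    {"rx": 0,"ry": 0,"rz": 0,"dx": 0,"dy": 0,"dz": 0,"fingers": 0.065},
  ],
)

```text
time_s: 50.45
position: [0.3985, -0.0034, 0.0845]
tool_rot: [[-0.974, 0.228, -0.001], [0.228, 0.974, 0.0], [0.001, 0.0, -1.0]]
ft_force: [0.3, 0.1, 0.1]
grip_width: 0.065
gripper_force: 0.0
```

```bash
python3 wed.py w13
```

```text
[236, 187, 46, 147, 4971] [([240, 187], [0.3774, -0.0129]), ([236, 189], [0.3782, -0.0163]), ([237, 232], [0.4127, -0.0244]), ([263, 333], [0.514, -0.0267]), ([277, 333], [0.5168, -0.0144]), ([281, 190], [0.3867, 0.0165])]
[139, 22, 19, 26, 292] [([140, 24], [0.2586, -0.048]), ([140, 34], [0.2639, -0.05]), ([146, 44], [0.2702, -0.0483]), ([156, 46], [0.2728, -0.0424]), ([157, 41], [0.2702, -0.0408]), ([148, 22], [0.2587, -0.0427])]
[152, 49, 19, 25, 265] [([159, 49], [0.2749, -0.0411]), ([152, 54], [0.2766, -0.0465]), ([154, 64], [0.2826, -0.0472]), ([162, 73], [0.289, -0.0439]), ([169, 72], [0.2895, -0.0392])]
[ 0.39894641 -0.00349352  0.08521015] [[-0.974, 0.228, 0.001], [0.228, 0.974, -0.0], [-0.001, -0.0, -1.0]]
```

Call:
arm_command(
  deltas=[
    {"rx": 0,"ry": 0,"rz": 0,"dx": 0,"dy": 0,"dz": 0.03,"fingers": 0.065},
    {"rx": 0,"ry": 0,"rz": 0,"dx": 0,"dy": 0,"dz": 0.025,"fingers": 0.065},
    {"rx": 0,"ry": 0,"rz": 0,"dx": 0,"dy": 0,"dz": 0.018,"fingers": 0.065},
    {"rx": 0,"ry": 0,"rz": 0,"dx": 0,"dy": 0,"dz": 0,"fingers": 0.065},
    {"rx": 0,"ry": 0,"rz": 0,"dx": 0,"dy": 0,"dz": 0,"fingers": 0.025},
    {"rx": 0,"ry": 0,"rz": 0,"dx": 0,"dy": 0,"dz": 0,"fingers": 0.025},
    {"rx": 0,"ry": 0,"rz": 0,"dx": 0,"dy": 0,"dz": 0,"fingers": 0.025},
    {"rx": 0,"ry": 0,"rz": 0,"dx": 0,"dy": 0,"dz": 0,"fingers": 0.025},
    {"rx": 0,"ry": 0,"rz": 0,"dx": 0,"dy": 0,"dz": 0,"fingers": 0.025},
    {"rx": 0,"ry": 0,"rz": 0,"dx": 0,"dy": 0,"dz": 0,"fingers": 0.025},
    {"rx": 0,"ry": 0,"rz": 0,"dx": 0,"dy": 0,"dz": 0,"fingers": 0.025},
  ],
  squeeze=70,
)

```text
time_s: 51.6
position: [0.3988, -0.0035, 0.013]
tool_rot: [[-0.974, 0.228, 0.003], [0.228, 0.974, -0.001], [-0.004, -0.0, -1.0]]
ft_force: [-1.9, 0.1, 11.7]
grip_width: 0.0315
gripper_force: 68.6
```

Call:
arm_command(
  deltas=[
    {"rx": 0,"ry": 0,"rz": 0,"dx": 0,"dy": 0,"dz": -0.03,"fingers": 0.025},
    {"rx": 0,"ry": 0,"rz": 0,"dx": 0,"dy": 0,"dz": -0.03,"fingers": 0.025},
    {"rx": 0,"ry": 0,"rz": -0.088,"dx": 0,"dy": 0,"dz": 0,"fingers": 0.025},
    {"rx": 0,"ry": 0,"rz": -0.0875,"dx": 0,"dy": 0,"dz": 0,"fingers": 0.025},
    {"rx": 0,"ry": 0,"rz": 0,"dx": -0.02,"dy": -0.022,"dz": 0,"fingers": 0.025},
    {"rx": 0,"ry": 0,"rz": 0,"dx": -0.02,"dy": -0.022,"dz": 0,"fingers": 0.025},
    {"rx": 0,"ry": 0,"rz": 0,"dx": -0.023,"dy": -0.023,"dz": 0,"fingers": 0.025},
    {"rx": 0,"ry": 0,"rz": 0,"dx": 0,"dy": 0,"dz": 0.03,"fingers": 0.025},
    {"rx": 0,"ry": 0,"rz": 0,"dx": 0,"dy": 0,"dz": 0.008,"fingers": 0.025},
    {"rx": 0,"ry": 0,"rz": 0,"dx": 0,"dy": 0,"dz": 0,"fingers": 0.025},
    {"rx": 0,"ry": 0,"rz": 0,"dx": 0,"dy": 0,"dz": 0,"fingers": 0.025},
  ],
)

```text
time_s: 52.7
position: [0.4571, -0.0732, 0.0343]
tool_rot: [[-0.999, 0.054, 0.001], [0.054, 0.999, -0.0], [-0.001, -0.0, -1.0]]
ft_force: [0.1, 0.3, -1.0]
grip_width: 0.0309
gripper_force: 70.5
```

```bash
python3 - <<'E'
from h import *
im=env.get_image("wrist");h=cv2.cvtColor(im["color"],cv2.COLOR_BGR2HSV);m=cv2.inRange(h,(12,60,60),(28,200,255))
n,lab,st,ce=cv2.connectedComponentsWithStats(m);i=1+np.argmax(st[1:,4])
c=max(cv2.findContours((lab==i).astype(np.uint8),cv2.RETR_EXTERNAL,cv2.CHAIN_APPROX_NONE)[0],key=cv2.contourArea)
o=env.observe();z=o["position"][2]-.013+.042;t=o["position"];R=o["tool_rot"]
print(z,t,np.round(R,3).tolist())
for p in cv2.approxPolyDP(c,2.,True)[:,0]: 
    w=back(p,im,z);q=(w-t)@R;print(p.tolist(),np.round([-q[0]*1e3,q[1]*1e3],1))
E
```

```text
0.06342483655409015 [ 0.45730348 -0.07330796  0.03442484] [[-0.999, 0.054, 0.001], [0.054, 0.999, -0.001], [-0.001, -0.0, -1.0]]
[235, 202] [-31.6 -11.7]
[227, 228] [-17.5 -16.1]
[230, 253] [ -3.1 -15. ]
[228, 287] [ 17.9 -16.8]
[231, 290] [ 19.8 -15.2]
[230, 297] [ 24.4 -15.9]
[242, 339] [53.7 -9.8]
[239, 340] [ 54.5 -11.6]
[248, 344] [57.5 -6.3]
[264, 344] [57.5  3.2]
[266, 348] [60.5  4.4]
[268, 343] [56.7  5.5]
[276, 344] [57.5 10.3]
[286, 339] [53.7 16.1]
[289, 341] [55.2 17.9]
[287, 340] [54.5 16.7]
[290, 301] [27.1 17.6]
[295, 299] [25.7 20.3]
[290, 292] [21.1 17.4]
[293, 290] [19.8 19. ]
[290, 279] [12.8 17.1]
[293, 229] [-17.   17.7]
[285, 202] [-31.6  13.2]
```

Call:
arm_command(
  deltas=[
    {"rx": 0,"ry": 0,"rz": 0,"dx": 0,"dy": 0,"dz": 0.007,"fingers": 0.025},
    {"rx": 0,"ry": 0,"rz": 0,"dx": -0.01,"dy": 0,"dz": 0,"fingers": 0.025},
    {"rx": 0,"ry": 0,"rz": 0,"dx": -0.01,"dy": 0,"dz": 0,"fingers": 0.025},
    {"rx": 0,"ry": 0,"rz": 0,"dx": 0,"dy": 0,"dz": 0,"fingers": 0.025},
  ],
)

```text
time_s: 53.15
position: [0.4789, -0.075, 0.0265]
tool_rot: [[-0.999, 0.054, 0.002], [0.054, 0.999, -0.001], [-0.002, -0.001, -1.0]]
ft_force: [-0.1, -0.1, -1.2]
grip_width: 0.0313
gripper_force: 70.5
```

Call:
arm_command(
  deltas=[
    {"rx": 0,"ry": 0,"rz": 0,"dx": -0.008,"dy": 0,"dz": 0,"fingers": 0.025},
    {"rx": 0,"ry": 0,"rz": 0,"dx": -0.008,"dy": 0,"dz": 0,"fingers": 0.025},
    {"rx": 0,"ry": 0,"rz": 0,"dx": -0.008,"dy": 0,"dz": 0,"fingers": 0.025},
    {"rx": 0,"ry": 0,"rz": 0,"dx": 0,"dy": 0,"dz": 0,"fingers": 0.025},
  ],
)

```text
time_s: 53.55
position: [0.5022, -0.0762, 0.0263]
tool_rot: [[-0.999, 0.054, 0.001], [0.054, 0.999, -0.0], [-0.001, -0.0, -1.0]]
ft_force: [0.7, -1.3, -1.5]
grip_width: 0.0317
gripper_force: 70.5
```

Call:
arm_command(
  deltas=[
    {"rx": 0,"ry": 0,"rz": 0,"dx": -0.005,"dy": 0.002,"dz": 0,"fingers": 0.025},
    {"rx": 0,"ry": 0,"rz": 0,"dx": -0.005,"dy": 0.001,"dz": 0,"fingers": 0.025},
    {"rx": 0,"ry": 0,"rz": 0,"dx": -0.005,"dy": 0.001,"dz": 0,"fingers": 0.025},
    {"rx": 0,"ry": 0,"rz": 0,"dx": 0,"dy": 0,"dz": 0,"fingers": 0.025},
  ],
)

```text
time_s: 53.95
position: [0.5169, -0.0727, 0.0263]
tool_rot: [[-0.999, 0.054, 0.001], [0.054, 0.999, -0.0], [-0.001, -0.0, -1.0]]
ft_force: [-0.1, -0.0, -1.2]
grip_width: 0.0317
gripper_force: 70.5
```

Call:
arm_command(
  deltas=[
    {"rx": 0,"ry": 0,"rz": 0,"dx": -0.004,"dy": 0.001,"dz": 0.0005,"fingers": 0.025},
    {"rx": 0,"ry": 0,"rz": 0,"dx": -0.004,"dy": 0.001,"dz": 0.0005,"fingers": 0.025},
    {"rx": 0,"ry": 0,"rz": 0,"dx": 0,"dy": 0,"dz": 0,"fingers": 0.025},
  ],
)

```text
time_s: 54.25
position: [0.5249, -0.0714, 0.0253]
tool_rot: [[-0.999, 0.054, 0.001], [0.054, 0.999, -0.0], [-0.001, -0.0, -1.0]]
ft_force: [1.1, -0.5, -0.8]
grip_width: 0.0313
gripper_force: 70.6
```

Call:
arm_command(
  deltas=[
    {"rx": 0,"ry": 0,"rz": 0,"dx": -0.004,"dy": 0,"dz": 0,"fingers": 0.025},
    {"rx": 0,"ry": 0,"rz": 0,"dx": -0.004,"dy": 0,"dz": 0,"fingers": 0.025},
    {"rx": 0,"ry": 0,"rz": 0,"dx": -0.004,"dy": 0,"dz": 0,"fingers": 0.025},
    {"rx": 0,"ry": 0,"rz": 0,"dx": 0,"dy": 0,"dz": 0,"fingers": 0.025},
  ],
)

```text
time_s: 54.65
position: [0.5371, -0.0721, 0.0254]
tool_rot: [[-0.999, 0.055, 0.001], [0.055, 0.999, -0.0], [-0.001, -0.0, -1.0]]
ft_force: [0.0, -0.6, -0.3]
grip_width: 0.0315
gripper_force: 70.5
```

Call:
arm_command(
  deltas=[
    {"rx": 0,"ry": 0,"rz": 0,"dx": -0.003,"dy": 0,"dz": 0.0005,"fingers": 0.025},
    {"rx": 0,"ry": 0,"rz": 0,"dx": -0.003,"dy": 0,"dz": 0,"fingers": 0.025},
    {"rx": 0,"ry": 0,"rz": 0,"dx": 0,"dy": 0,"dz": 0,"fingers": 0.025},
  ],
)

```text
time_s: 54.95
position: [0.5423, -0.0723, 0.0251]
tool_rot: [[-0.999, 0.054, -0.0], [0.054, 0.999, -0.0], [0.0, -0.0, -1.0]]
ft_force: [-1.9, -2.3, 4.1]
grip_width: 0.0315
gripper_force: 71.1
```

Call:
arm_command(
  deltas=[
    {"rx": 0,"ry": 0,"rz": 0,"dx": -0.002,"dy": 0,"dz": 0,"fingers": 0.025},
    {"rx": 0,"ry": 0,"rz": 0,"dx": -0.002,"dy": 0,"dz": 0,"fingers": 0.025},
    {"rx": 0,"ry": 0,"rz": 0,"dx": 0,"dy": 0,"dz": 0,"fingers": 0.025},
  ],
)

```text
time_s: 55.25
position: [0.5457, -0.0724, 0.0251]
tool_rot: [[-0.999, 0.054, -0.001], [0.054, 0.999, -0.0], [0.001, -0.0, -1.0]]
ft_force: [-4.7, -1.4, 6.3]
grip_width: 0.0318
gripper_force: 71.3
```

Call:
arm_command(
  deltas=[
    {"rx": 0,"ry": 0,"rz": 0,"dx": -0.002,"dy": 0,"dz": 0,"fingers": 0.025},
    {"rx": 0,"ry": 0,"rz": 0,"dx": -0.002,"dy": 0,"dz": 0,"fingers": 0.025},
    {"rx": 0,"ry": 0,"rz": 0,"dx": 0,"dy": 0,"dz": 0,"fingers": 0.025},
  ],
)

```text
time_s: 55.55
position: [0.5475, -0.0723, 0.0251]
tool_rot: [[-0.999, 0.054, -0.006], [0.054, 0.999, 0.0], [0.006, 0.0, -1.0]]
ft_force: [-15.0, -2.9, 13.8]
grip_width: 0.0315
gripper_force: 72.0
```

Call:
arm_command(
  deltas=[
    {"rx": 0,"ry": 0,"rz": 0,"dx": 0.001,"dy": 0,"dz": -0.001,"fingers": 0.06},
    {"rx": 0,"ry": 0,"rz": 0,"dx": 0,"dy": 0,"dz": 0,"fingers": 0.06},
    {"rx": 0,"ry": 0,"rz": 0,"dx": 0,"dy": 0,"dz": 0,"fingers": 0.06},
    {"rx": 0,"ry": 0,"rz": 0,"dx": 0,"dy": 0,"dz": 0,"fingers": 0.06},
    {"rx": 0,"ry": 0,"rz": 0,"dx": 0.02,"dy": 0,"dz": 0,"fingers": 0.06},
    {"rx": 0,"ry": 0,"rz": 0,"dx": 0.02,"dy": 0,"dz": 0,"fingers": 0.06},
    {"rx": 0,"ry": 0,"rz": 0,"dx": 0.01,"dy": 0,"dz": 0,"fingers": 0.0},
    {"rx": 0,"ry": 0,"rz": 0,"dx": 0,"dy": 0,"dz": 0,"fingers": 0.0},
    {"rx": 0,"ry": 0,"rz": 0,"dx": 0,"dy": 0,"dz": 0,"fingers": 0.0},
    {"rx": 0,"ry": 0,"rz": 0,"dx": 0,"dy": 0,"dz": 0,"fingers": 0.0},
    {"rx": 0,"ry": 0,"rz": 0,"dx": 0,"dy": 0,"dz": 0,"fingers": 0.0},
    {"rx": 0,"ry": 0,"rz": 0,"dx": 0,"dy": 0,"dz": 0,"fingers": 0.0},
  ],
  squeeze=30,
)

```text
time_s: 56.75
position: [0.4997, -0.0699, 0.0257]
tool_rot: [[-0.999, 0.054, 0.0], [0.054, 0.999, -0.0], [-0.0, -0.0, -1.0]]
ft_force: [0.6, 0.6, -0.2]
grip_width: -0.0002
gripper_force: 0.0
```

```bash
python3 - <<'E'
from h import *
im=env.get_image("wrist");cv2.imwrite("pics/w15.png",im["color"]);h=cv2.cvtColor(im["color"],cv2.COLOR_BGR2HSV);m=cv2.inRange(h,(12,60,60),(28,200,255))
n,lab,st,ce=cv2.connectedComponentsWithStats(m);i=1+np.argmax(st[1:,4])
c=max(cv2.findContours((lab==i).astype(np.uint8),cv2.RETR_EXTERNAL,cv2.CHAIN_APPROX_NONE)[0],key=cv2.contourArea)
C=np.array([.6206,-.0317]);s=-.0548;k=.9985
for p in cv2.approxPolyDP(c,2.,True)[:,0]:
    d=back(p,im,.054)[:2]-C;print(p.tolist(),np.round([1e3*(k*d[0]+s*d[1]),1e3*(-s*d[0]+k*d[1])],1))
o=env.observe();print(o["position"],o["ft_force"],o["grip_width"])
for n in("scene","side"):
    im=env.get_image(n)
    h=cv2.cvtColor(im["color"],cv2.COLOR_BGR2HSV)
    for nm,X,Y,Z,lo,hi in(("cover plug",.001,-.012,.080,(100,130,60),(125,255,255)),):
        print(n,proj([[C[0]+X*k-Y*s,C[1]+X*s+Y*k,Z]],im).round(1));q,_,st,ce=cv2.connectedComponentsWithStats(cv2.inRange(h,lo,hi))
        print([(st[i].tolist(),ce[i].round(1).tolist()) for i in range(1,q) if st[i][4]>12 and 215<ce[i][0]<320])
E
```

```text
[255, 313] [-82.5 -46.9]
[253, 342] [-61.6 -48.1]
[262, 344] [-60.1 -42.8]
[267, 342] [-61.6 -39.8]
[265, 314] [-81.8 -41.1]
[ 0.49956731 -0.06986928  0.02574713] [-0.81656014 -0.92883638  0.18518384] 0.00013709080642817573
scene [[243.6 207.5]]
[([299, 160, 7, 6, 33], [302.2, 162.3]), ([279, 198, 13, 31, 195], [284.5, 212.1]), ([240, 205, 9, 7, 49], [244.0, 208.0]), ([219, 210, 14, 21, 103], [225.5, 219.8])]
side [[285.5 182.8]]
[([207, 79, 18, 16, 182], [216.6, 87.0]), ([277, 101, 22, 23, 291], [285.9, 113.3]), ([282, 181, 8, 7, 48], [285.5, 184.2]), ([286, 196, 21, 21, 220], [295.7, 206.4])]
```

Call:
arm_command(
  deltas=[
    {"rx": 0,"ry": 0,"rz": 0,"dx": -0.008,"dy": 0,"dz": 0,"fingers": 0.0},
    {"rx": 0,"ry": 0,"rz": 0,"dx": -0.007,"dy": 0,"dz": 0,"fingers": 0.0},
    {"rx": 0,"ry": 0,"rz": 0,"dx": -0.003,"dy": 0,"dz": 0,"fingers": 0.0},
    {"rx": 0,"ry": 0,"rz": 0,"dx": -0.001,"dy": 0,"dz": 0,"fingers": 0.0},
    {"rx": 0,"ry": 0,"rz": 0,"dx": 0,"dy": 0,"dz": 0,"fingers": 0.0},
  ],
)

```text
time_s: 57.4
position: [0.5184, -0.0708, 0.0257]
tool_rot: [[-0.999, 0.054, -0.0], [0.054, 0.999, 0.0], [0.0, 0.0, -1.0]]
ft_force: [-0.5, -0.0, 0.6]
grip_width: -0.0003
gripper_force: 0.0
```

Call:
arm_command(
  deltas=[
    {"rx": 0,"ry": 0,"rz": 0,"dx": -0.001,"dy": 0,"dz": 0,"fingers": 0.0},
    {"rx": 0,"ry": 0,"rz": 0,"dx": -0.001,"dy": 0,"dz": 0,"fingers": 0.0},
    {"rx": 0,"ry": 0,"rz": 0,"dx": 0,"dy": 0,"dz": 0,"fingers": 0.0},
  ],
)

```text
time_s: 57.7
position: [0.5195, -0.0709, 0.0257]
tool_rot: [[-0.999, 0.054, -0.002], [0.054, 0.999, 0.0], [0.002, 0.0, -1.0]]
ft_force: [-3.2, -0.6, 1.2]
grip_width: -0.0003
gripper_force: 2.0
```

Contact with the butt. Now I push up to about 20 N.

Call:
arm_command(
  deltas=[
    {"rx": 0,"ry": 0,"rz": 0,"dx": -0.002,"dy": 0,"dz": 0,"fingers": 0.0},
    {"rx": 0,"ry": 0,"rz": 0,"dx": -0.001,"dy": 0,"dz": 0,"fingers": 0.0},
    {"rx": 0,"ry": 0,"rz": 0,"dx": 0,"dy": 0,"dz": 0,"fingers": 0.0},
  ],
)

```text
time_s: 58.0
position: [0.5196, -0.0708, 0.0254]
tool_rot: [[-0.999, 0.054, -0.009], [0.054, 0.999, 0.001], [0.009, 0.001, -1.0]]
ft_force: [-17.0, -3.0, 7.7]
grip_width: 0.0002
gripper_force: 8.1
```

Call:
arm_command(
  deltas=[
    {"rx": 0,"ry": 0,"rz": 0,"dx": -0.001,"dy": 0,"dz": 0,"fingers": 0.0},
    {"rx": 0,"ry": 0,"rz": 0,"dx": -0.001,"dy": 0,"dz": 0,"fingers": 0.0},
    {"rx": 0,"ry": 0,"rz": 0,"dx": 0,"dy": 0,"dz": 0,"fingers": 0.0},
  ],
)

```text
time_s: 58.3
position: [0.5197, -0.0707, 0.0254]
tool_rot: [[-0.998, 0.054, -0.013], [0.054, 0.999, 0.001], [0.013, 0.001, -1.0]]
ft_force: [-24.3, -3.7, 14.0]
grip_width: 0.0001
gripper_force: 12.2
```

Call:
arm_command(
  deltas=[
    {"rx": 0,"ry": 0,"rz": 0,"dx": 0.005,"dy": 0,"dz": 0,"fingers": 0.0},
    {"rx": 0,"ry": 0,"rz": 0,"dx": 0,"dy": 0,"dz": 0,"fingers": 0.0},
    {"rx": 0,"ry": 0,"rz": 0,"dx": -0.003,"dy": 0,"dz": 0,"fingers": 0.0},
    {"rx": 0,"ry": 0,"rz": 0,"dx": -0.002,"dy": 0,"dz": 0,"fingers": 0.0},
    {"rx": 0,"ry": 0,"rz": 0,"dx": -0.0005,"dy": 0,"dz": 0,"fingers": 0.0},
    {"rx": 0,"ry": 0,"rz": 0,"dx": 0,"dy": 0,"dz": 0,"fingers": 0.0},
  ],
)

```text
time_s: 58.9
position: [0.5198, -0.0707, 0.0256]
tool_rot: [[-0.998, 0.053, -0.014], [0.053, 0.999, 0.001], [0.014, 0.001, -1.0]]
ft_force: [-29.8, -3.8, 21.4]
grip_width: 0.0
gripper_force: 14.8
```

Call:
arm_command(
  deltas=[
    {"rx": 0,"ry": 0,"rz": 0,"dx": 0.0055,"dy": 0,"dz": 0,"fingers": 0.0},
    {"rx": 0,"ry": 0,"rz": 0,"dx": 0,"dy": 0,"dz": 0,"fingers": 0.0},
    {"rx": 0,"ry": 0,"rz": 0,"dx": -0.003,"dy": 0,"dz": 0,"fingers": 0.0},
    {"rx": 0,"ry": 0,"rz": 0,"dx": -0.003,"dy": 0,"dz": 0,"fingers": 0.0},
    {"rx": 0,"ry": 0,"rz": 0,"dx": 0,"dy": 0,"dz": 0,"fingers": 0.0},
  ],
)

```text
time_s: 59.4
position: [0.5198, -0.0707, 0.0256]
tool_rot: [[-0.998, 0.053, -0.016], [0.053, 0.999, 0.002], [0.016, 0.001, -1.0]]
ft_force: [-33.5, -4.1, 24.2]
grip_width: 0.0003
gripper_force: 16.7
```

Call:
arm_command(
  deltas=[
    {"rx": 0,"ry": 0,"rz": 0,"dx": 0.006,"dy": 0,"dz": 0,"fingers": 0.0},
    {"rx": 0,"ry": 0,"rz": 0,"dx": 0.014,"dy": 0,"dz": 0,"fingers": 0.0},
    {"rx": 0,"ry": 0,"rz": 0,"dx": 0,"dy": 0,"dz": -0.04,"fingers": 0.0},
    {"rx": 0,"ry": 0,"rz": 0,"dx": 0,"dy": 0,"dz": -0.04,"fingers": 0.0},
    {"rx": 0,"ry": 0,"rz": 0,"dx": 0,"dy": 0,"dz": -0.04,"fingers": 0.0},
    {"rx": 0,"ry": 0,"rz": 0,"dx": 0,"dy": 0,"dz": -0.04,"fingers": 0.0},
    {"rx": 0,"ry": 0,"rz": 0,"dx": -0.025,"dy": 0.01,"dz": -0.03,"fingers": 0.0},
    {"rx": 0,"ry": 0,"rz": 0,"dx": -0.025,"dy": 0.01,"dz": 0,"fingers": 0.0},
    {"rx": 0,"ry": 0,"rz": 0,"dx": -0.025,"dy": 0.01,"dz": 0,"fingers": 0.0},
    {"rx": 0,"ry": 0,"rz": 0,"dx": -0.02,"dy": 0,"dz": 0,"fingers": 0.0},
    {"rx": 0,"ry": 0,"rz": 0,"dx": 0,"dy": 0,"dz": 0,"fingers": 0.0},
    {"rx": 0,"ry": 0,"rz": 0,"dx": 0,"dy": 0,"dz": 0,"fingers": 0.0},
  ],
)

```text
time_s: 60.6
position: [0.603, -0.0454, 0.2155]
tool_rot: [[-0.999, 0.054, 0.0], [0.054, 0.999, 0.0], [-0.0, 0.0, -1.0]]
ft_force: [0.1, 0.8, 0.4]
grip_width: -0.0
gripper_force: 0.0
```

```bash
python3 seg.py w16; python3 - <<'E'
from h import *
im=np.load("pics/w16.npz");c=cv2.imread("pics/w16.png");h=cv2.cvtColor(c,cv2.COLOR_BGR2HSV);m=cv2.inRange(h,(12,60,60),(28,200,255))
C=np.array([.6206,-.0317]);s=-.0548;k=.9985
n,lab,st,ce=cv2.connectedComponentsWithStats(m)
for i in np.argsort(-st[1:,4])[:2]+1:
    q=max(cv2.findContours((lab==i).astype(np.uint8),cv2.RETR_EXTERNAL,cv2.CHAIN_APPROX_NONE)[0],key=cv2.contourArea)
    print(st[i].tolist())
    for p in cv2.approxPolyDP(q,2.,True)[:,0]:
        d=back(p,im,.054)[:2]-C;print(p.tolist(),np.round([1e3*(k*d[0]+s*d[1]),1e3*(-s*d[0]+k*d[1])],1))
E
```

```text
blue plug [351, 159, 16, 26, 136] cradle mm [-29.3, 88.6]
blue plug [253, 190, 18, 14, 174] cradle mm [2.1, -12.0]
blue plug [427, 303, 85, 50, 2098] cradle mm [176.8, 249.2]
red [316, 170, 27, 26, 549] cradle mm [-14.4, 60.5]
red [357, 284, 58, 29, 449] cradle mm [133.6, 143.3]
brass [282, 171, 21, 21, 333] cradle mm [-16.1, 20.7]
brass [282, 197, 20, 18, 230] cradle mm [10.6, 21.3]
brass [319, 199, 18, 18, 237] cradle mm [13.7, 60.4]
[ 0.60261407 -0.04541719  0.21577366] [[-0.999, 0.054, 0.0], [0.054, 0.999, 0.0], [-0.0, 0.0, -1.0]]
[217, 110, 41, 115, 2907]
[219, 110] [-87.9 -58.5]
[218, 143] [-52.2 -61.2]
[238, 224] [ 47.1 -40.8]
[248, 224] [ 47.1 -28.4]
[249, 169] [-22.2 -26.5]
[254, 165] [-27.  -20.6]
[251, 167] [-24.6 -24.1]
[251, 162] [-30.5 -24.1]
[257, 159] [-34.  -17.2]
[250, 159] [-34.  -25.2]
[249, 111] [-86.9 -25.8]
[281, 170, 23, 22, 390]
[290, 170] [-21.1  21.2]
[283, 175] [-15.1  13.2]
[281, 182] [-6.6 11.1]
[286, 190] [ 3.2 17.3]
[296, 191] [ 4.4 29.2]
[301, 187] [-0.5 34.9]
[303, 178] [-11.5  36.8]
[299, 172] [-18.7  31.8]
```

```bash
python3 -c "
from rig import env;print(env.close_job())"
```

```text
the job is handed in; nothing more can be done
None
```

I handed the job in at about 61 s. The inlet, work section and end cover are stacked tight against the end stop. The wedge is jammed within its allowed range: pushes of up to 33 N moved it no further. On the first try the wedge tip caught the cover and turned it, so I reseated the cover and drove the wedge again. I checked the end positions only by camera measurement, and the hand-in returned no verdict.

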